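# Unhook the picture fittings and sort them into the latched case

## Robot

A 6-joint arm with a two-finger parallel gripper is mounted at the origin on the work surface. World frame = base frame: x ahead of the robot, y to its left, z up, the work surface at z = 0. Lengths are in mm, angles in rad, forces in N, time in s.
With the tool pointing down it reaches from about 375 to 975 mm from the base axis. Payload 3.8 kg.
Tool frame: the origin (TCP) lies between the finger pads; the fingertips stand r.tip_reach ahead of it and the grasp point (between the pads) lies 8 mm behind it (r.tip_reach is the distance from the TCP to the fingertips, in mm); z points along the fingers, y is the direction in which the jaws open and shut (so a half turn about z gives the same grasp; the last joint's range is limited). The gripper opens to 88 mm and grips with 3 to 60 N. Pads are 18 mm wide; open, the fingers measure 123 mm over their backs; the gripper's body (75 mm by 187 mm) begins 45 mm behind the grasp point.
Start: joints at [1.142, 0.264, 1.604, -0, 1.274, -0.037], TCP at [257.748, 623.846, 249.706] pointing down, gripper open.
Joint ranges: [-2.63, 2.63], [-0.94, 2.18], [0.31, 2.57], [-1.31, 4.45], [0, 2.66], [-2.55, 2.55]. Speed limits (rad/s): [2.57, 2.57, 3.14, 3.14, 3.14, 3.14].

## Interface

Orientations are given as a unit quaternion [x, y, z, w].
In Python, from workcell import r, imaging gives the robot as it stands.
- The arm moves only by the tool arm_command, never from a script. Its argument "targets" is a list of rows, each a list of 3 entries, a list of its own where there are three numbers: the turn, a rotation vector about the tool's x, y, z in units of 5 degrees (1.0 is 5 degrees), then the shift along the tool's x, y, z in units of 50 mm (1.0 is 50 mm), then the opening, from -1 (shut) to 1 (fully open). A call has 1 to 8 rows; each row shifts and turns the commanded pose from where the row before left it, along the tool's axes as they then stand; what a row does not reach is not made up. A row lasts 1/8 s, in which the tool goes at most 62.5 mm and 10.7 degrees, less where a joint would pass 70% of its speed; a pose out of reach is approached as far as the arm can. A call is refused whole if a number of a shift passes 1 or a number of a turn 1, either way. A call with a gripper value outside its range is refused whole. The fingers move at their own pace and stop on an object; "squeeze" is the grip in N (left out, the last holds). Time passes only in rows, so rows that do not move let the fingers close. It gives the time, the measured TCP pose, the force and the opening at its end, in the units of the state.
- r.sense(): the state, without advancing time (a new reading comes with each control period).
- imaging.snapshot(name): name is "side" or "top"; returns (picture, depth): 420x560x3 uint8, red, green, blue; 420x560 float32, mm along the optical axis (not along the pixel's ray), 0 where there is no reading.
- imaging.get_calibration(name): a dict with "fx", "fy", "cx", "cy" (pixels), "R" (3x3) and "t" (3): a world point X has camera coordinates R X + t. Camera axes: x right, y down, z forward; pixel columns grow to the right and rows downward; lengths in mm; the calibration is good to about 2 mm. A picture is of the moment at which its call begins. get_calibration takes no time and is no camera call.
- r.sign_off(): hands the job in, once; it reports no verdict.
The state is a dict: "time_s": time; "joint_positions": joint angles; "joint_vel": joint speeds; "effort": joint torques, N m; "position": TCP position; "eef_rot": TCP orientation; "wrist_force": force on the tool from outside, world axes, zero at the start; "wrist_torque": the same for the moment, N m; "gripper_width": finger opening in mm.
Only numpy, scipy, OpenCV 4.12 (cv2) and the standard library are available. Lean on these libraries where they do the work, as an engineer would, in place of code of your own. Each camera call takes 0.05 s, during which the arm holds its last target. There are 200 camera calls.

## Task

Lift the red paddle handle of the fittings case and swing its clear lid right open; then take every steel link off its brass double hook (raise it slightly, twist it a quarter turn, lift it off) and put all the links and hooks away in the case, one to a compartment, links lying flat on the compartment floor and hooks standing on their round plates. Leave the lid open, and do not shift the painting, the paint jars, the gold pot or the sanding block.

Things in the scene. Friction and masses are not known exactly. Their poses are not given: they have to be found in the camera images.
- case: Blue fittings case, fixed: tray 136 (x) by 308 (y) mm, 20 mm high, 4 mm floor, walls and dividers. 2 by 4 compartments, each 62 (x) by 72 (y) mm, centred at x = -33, +33 and y = -114, -38, +38, +114 mm; all dividers and walls are 20 mm high. Origin: centre of its underside; z up; -x is its front (paddle side), +x its hinge side.
- keeper (a point): Top of the small steel keeper that the pawl catches: 12 mm wide (case y), 16 mm long (case x), it stands on the middle divider at the front of the case, between the two middle front compartments, 14 mm taller than the walls. Keep fingers clear of it.
- lid (a joint): Hinge of the clear plastic lid (136 x 308 mm, 33 mm deep, 220 g): 0 closed, 2.0 rad fully open (leaning back beyond its hinge); its front edge rises. A hidden pawl locks it until the paddle is lifted. It falls shut when let go short of upright and falls open when let go past upright (about 1.7 rad).
- lid_hinge (a point): Middle of the lid's hinge axis, on the rear top edge of the tray, 20 mm above its underside; the axis runs along the case's y.
- paddle (a joint): Angle of the red paddle handle relative to the lid: 0 at rest, 0.55 rad at its upper stop. Lifting its bar turns it; the pawl is clear of its keeper from about 0.4 rad, and a light spring (0.1 N m/rad) returns it. Further lifting at the stop swings the lid.
- paddle_bar (a point): Middle of the paddle's round grip bar (10 mm thick, 64 mm clear between its side arms, along the case's y). Pivot: on the lid's front, 52 mm behind the bar, 138 mm in front of lid_hinge and 15 mm above it. 34 mm are free behind the bar, so it can be pinched or hooked from above; it turns freely in the fingers. Closed, it is 35 mm above the table.
- hook1: Brass double hook: round plate 48 mm across, 6 mm thick, with a 7 mm post in its centre, topped by a straight cross-arm 34 mm long, 7 mm wide, from z = 25 to 32 mm; both arm ends turn down to z = 19 mm. 140 g. Origin: centre of the plate's underside; z up along the post, x along the cross-arm. Can be pinched across the cross-arm from above.
- hook2: Brass double hook: round plate 48 mm across, 6 mm thick, with a 7 mm post in its centre, topped by a straight cross-arm 34 mm long, 7 mm wide, from z = 25 to 32 mm; both arm ends turn down to z = 19 mm. 140 g. Origin: centre of the plate's underside; z up along the post, x along the cross-arm. Can be pinched across the cross-arm from above.
- hook3: Brass double hook: round plate 48 mm across, 6 mm thick, with a 7 mm post in its centre, topped by a straight cross-arm 34 mm long, 7 mm wide, from z = 25 to 32 mm; both arm ends turn down to z = 19 mm. 140 g. Origin: centre of the plate's underside; z up along the post, x along the cross-arm. Can be pinched across the cross-arm from above.
- link1: Steel long link: flat oblong ring 60 x 33 mm, 9 mm thick, slot 42 x 15 mm. 60 g. Origin: its centre; x along its length, z through the slot; either side may lie up. Starts hooked on hook1: on its plate round the post (centre 10.5 mm above the hook's underside), length roughly square to the cross-arm, which holds it down (see link4). None if absent.
- link2: Steel long link: flat oblong ring 60 x 33 mm, 9 mm thick, slot 42 x 15 mm. 60 g. Origin: its centre; x along its length, z through the slot; either side may lie up. Starts hooked on hook2: on its plate round the post (centre 10.5 mm above the hook's underside), length roughly square to the cross-arm, which holds it down (see link4). None if absent.
- link3: Steel long link: flat oblong ring 60 x 33 mm, 9 mm thick, slot 42 x 15 mm. 60 g. Origin: its centre; x along its length, z through the slot; either side may lie up. Starts hooked on hook3: on its plate round the post (centre 10.5 mm above the hook's underside), length roughly square to the cross-arm, which holds it down (see link4). None if absent.
- link4: Steel long link: flat oblong ring 60 x 33 mm, 9 mm thick, slot 42 x 15 mm. 60 g. Origin: its centre; x along its length, z through the slot; either side may lie up. Starts alone on the table. None if absent. Hooked links: grip both ends from above, cross-arm between the fingers; 4 mm free height to turn; length along the cross-arm, centred on the post, it lifts off with 4 mm to spare.
- painting: Wet gilded panel painting, 300 x 220 x 14 mm, lying on the table; leave alone. Origin: centre of its underside.
- jar_red: Paint jar with a red cap, 44 mm across, 50 mm high; leave alone. Origin: centre of its underside.
- jar_blue: Paint jar with a blue cap, 44 mm across, 50 mm high; leave alone. Origin: centre of its underside.
- gold_pot: Small gold-paint pot, 32 mm across, 24 mm high; leave alone. Origin: centre of its underside.
- sanding_block: Cork sanding block 65 x 40 x 25 mm; leave alone. Origin: centre of its underside.
There are look-alikes about, which are no part of the job. Leave any pink or turquoise look-alike of the hook2 alone.

How it is judged (in metres and radians):
On the way, in this order (a step that is already met when the one before it is completed fails the run):
1. the paddle is lifted while the lid is still down (value of joint paddle above 0.3 rad and value of joint lid below 0.5 rad), for 0.05 s.
2. the lid is swung open past upright (value of joint lid above 1.6 rad), for 0.2 s.
At the end, for the whole second after the job is handed in: The lid is open (beyond 1.4 rad). Every hook and link that is present lies within the case, at rest, on a compartment floor: its height within 4 mm of resting flat on the floor and tilted less than 0.13 rad, hooks with the post up (the compartments are too small for two things to lie flat in one) (x of hook1 in the frame of case between -0.066 and 0.066 m and y of hook1 in the frame of case between -0.152 and 0.152 m and z of hook1 in the frame of case between 0 and 0.008 m and linear speed of each of hook1, hook2, hook3, link1, link2, link3, link4 below 0.02 m/s and angle between each of hook1, hook2, hook3's own z axis and vertical below 0.13 rad and x of hook2 in the frame of case between -0.066 and 0.066 m and y of hook2 in the frame of case between -0.152 and 0.152 m and z of hook2 in the frame of case between 0 and 0.008 m and x of hook3 in the frame of case between -0.066 and 0.066 m and y of hook3 in the frame of case between -0.152 and 0.152 m and z of hook3 in the frame of case between 0 and 0.008 m and x of link1 in the frame of case between -0.066 and 0.066 m and y of link1 in the frame of case between -0.152 and 0.152 m and z of link1 in the frame of case between 0.0045 and 0.0125 m and (angle between link1's own z axis and vertical below 0.13 rad or angle between link1's own z axis and vertical above 3.0116 rad) and x of link2 in the frame of case between -0.066 and 0.066 m and y of link2 in the frame of case between -0.152 and 0.152 m and z of link2 in the frame of case between 0.0045 and 0.0125 m and (angle between link2's own z axis and vertical below 0.13 rad or angle between link2's own z axis and vertical above 3.0116 rad) and x of link3 in the frame of case between -0.066 and 0.066 m and y of link3 in the frame of case between -0.152 and 0.152 m and z of link3 in the frame of case between 0.0045 and 0.0125 m and (angle between link3's own z axis and vertical below 0.13 rad or angle between link3's own z axis and vertical above 3.0116 rad) and x of link4 in the frame of case between -0.066 and 0.066 m and y of link4 in the frame of case between -0.152 and 0.152 m and z of link4 in the frame of case between 0.0045 and 0.0125 m and (angle between link4's own z axis and vertical below 0.13 rad or angle between link4's own z axis and vertical above 3.0116 rad) and value of joint lid above 1.4 rad); the robot touches nothing.
It fails at once if the painting is shifted by more than 30 mm (distance of painting from where it was at the start of the episode above 0.03 m).
It fails at once if a paint jar, the gold pot or the sanding block is shifted by more than 30 mm (distance of any of jar_red, jar_blue, gold_pot, sanding_block from where it was at the start of the episode above 0.03 m).
Of link1, link2, link3, link4 only 2 to 4 are there at a start; the rules pass over those that are not, and their reading is None.
At some moment in a run one of hook1, hook2, hook3, link4 may be knocked a few centimetres aside while the robot is not near it.
Once in a run the grip may slacken for a moment while it holds something.
It also fails if it takes over 210 s, if anything falls off the work surface, if the arm or the gripper's body presses on something with over 40 N, if the wrist force passes 120 N, or if a joint passes its speed limit or range.

## Working session

There is one attempt and no reset: what is moved stays moved. The work goes in short steps, Python scripts to look and compute and a tool call to move; the robot and the scene stay as the last step left them, time stands still between calls to the robot, and variables do not carry over. Pictures are saved under pics/ and viewed, about 12 in all and at most 16, crops included, and the job is handed in when it is done.

Besides the shell and the picture viewer there is one more tool, called after "Call:" in YAML: its name, and indented under it one key for each argument. arm_command: Moves the arm, as the interface text tells. Its arguments: {"type":"object","properties":{"targets":{"type":"array","items":{"type":"array"}},"squeeze":{"type":"number"}},"required":["targets"]}

```bash
mkdir -p pics; ls; cat > h.py <<'E'
import numpy as np, cv2
from workcell import r, imaging
def snap(n):
    p,d=imaging.snapshot(n); return p,d,imaging.get_calibration(n)
def save(p,f,box=None,s=1):
    if box: p=p[box[1]:box[3],box[0]:box[2]]
    p=cv2.resize(p,None,fx=s,fy=s,interpolation=cv2.INTER_CUBIC); cv2.imwrite('pics/'+f,p[...,::-1])
def cloud(d,c):
    v,u=np.mgrid[:d.shape[0],:d.shape[1]]
    X=np.stack([(u-c['cx'])/c['fx']*d,(v-c['cy'])/c['fy']*d,d],-1)
    W=(X-c['t'])@np.array(c['R']); W[d==0]=np.nan; return W
E
python3 - <<'E'
from h import *
print(r.sense(), r.tip_reach)
for n in('top','side'):
    p,d,c=snap(n); save(p,n+'1.png',s=1.4); print(n,c)
    np.save(n+'.npy',cloud(d,c)); np.save(n+'p.npy',p)
E
```

```text
pics
{'time_s': 0.0, 'joint_positions': array([ 1.14209740e+00,  2.64731017e-01,  1.60535191e+00, -1.49464688e-05,
        1.27369138e+00, -3.69155162e-02]), 'joint_vel': array([ 8.46472115e-04,  6.55775513e-05, -1.59461723e-03, -2.07915528e-04,
       -7.44349267e-04,  3.70739272e-04]), 'effort': array([ 6.67187705e-04, -5.02092648e+01, -3.56881070e+01,  7.28326477e-02,
        2.89447093e-02, -2.06739369e-04]), 'position': array([257.4747064 , 623.23316012, 248.41481731]), 'eef_rot': array([ 1.94638995e-01,  9.80874340e-01, -1.06304571e-03, -2.44713504e-04]), 'wrist_force': array([-0.22017049, -0.09489798, -0.14097739]), 'wrist_torque': array([-0.02684073, -0.00968713, -0.01336199]), 'gripper_width': 88.0327378678771} 11.0
top {'fx': 473.46016203794545, 'fy': 473.46016203794545, 'cx': 275.3697569932013, 'cy': 211.77575712308453, 'R': array([[-0.00749859, -0.99996015,  0.00484425],
       [-0.99163163,  0.00681159, -0.12891982],
       [ 0.12888168, -0.00577043, -0.99164319]]), 't': array([-156.57773389,  598.031749  , 1201.87821021])}
side {'fx': 539.7564916984035, 'fy': 539.7564916984035, 'cx': 272.399202329301, 'cy': 210.61355029170247, 'R': array([[ 0.92058855, -0.39042594,  0.00918197],
       [-0.216123  , -0.52889939, -0.82070474],
       [ 0.32528076,  0.75354696, -0.57127875]]), 't': array([-613.70484727,   97.58832717, 1288.41868534])}
```

View pics/top1.png

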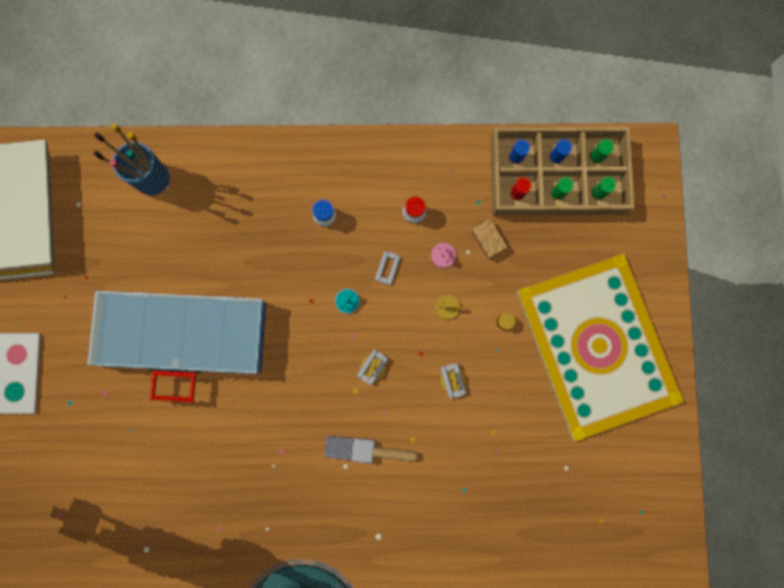

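View pics/side1.png

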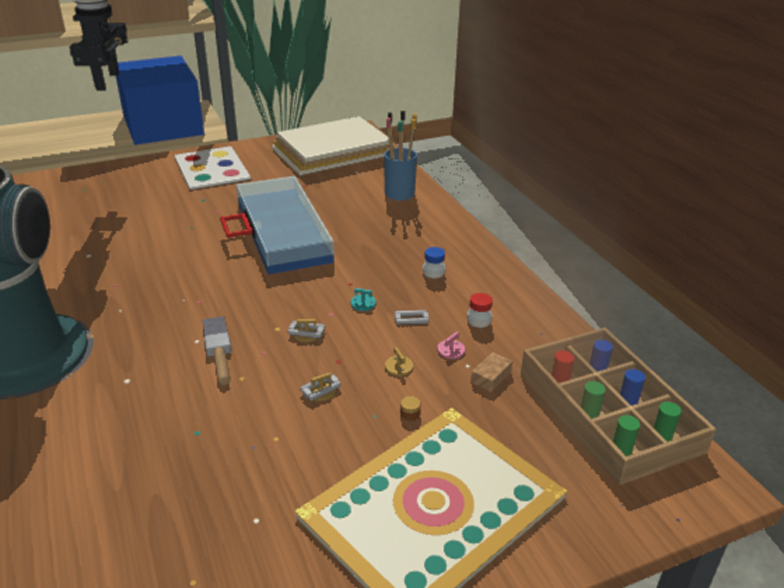

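The three brass hooks are at (373,367) and (453,380), each with a link, and (448,306), bare; the loose link is at (388,268). Pixels are in the 1.4x top view. The look-alikes, turquoise at (347,301) and pink at (443,255), stay put. The case is on the left, with its paddle at (173,386). Next I'll measure and confirm in an enlarged crop.

```bash
cat >> h.py <<'E'
def rect(P):
    (c,s,a)=cv2.minAreaRect(np.ascontiguousarray(P[:,:2],np.float32)); 
    if s[0]<s[1]: s=s[::-1]; a+=90
    return np.round(c,1),np.round(s,1),round((a+90)%180-90,1)   # angle of long axis from world x, deg
def clusters(W,p,zlo,zhi,box,minn=12):
    m=(W[...,2]>zlo)&(W[...,2]<zhi)&(W[...,0]>box[0])&(W[...,0]<box[1])&(W[...,1]>box[2])&(W[...,1]<box[3])
    n,l,st,ce=cv2.connectedComponentsWithStats(m.astype(np.uint8))
    for i in range(1,n):
        if st[i,4]>=minn:
            q=l==i; print(st[i,4],'px',np.round(ce[i]),rect(W[q]),'z',np.round(np.nanpercentile(W[q][:,2],[5,50,95]),1),'rgb',p[q].mean(0).round())
E
python3 - <<'E'
from h import *
W=np.load('top.npy');p=np.load('topp.npy')
save(p,'crop1.png',(225,165,375,285),5)
print('hook area z3-60');clusters(W,p,4,60,(350,800,-400,140))
print('z>22');clusters(W,p,22,60,(350,800,-400,140),6)
print('case');clusters(W,p,4,80,(300,800,150,600))
hsv=cv2.cvtColor(p,cv2.COLOR_RGB2HSV)
red=((hsv[...,0]<6)|(hsv[...,0]>174))&(hsv[...,1]>180)&(W[...,1]>200)&(W[...,0]<500)
print('red',rect(W[red]),np.nanpercentile(W[red][:,2],[5,25,50,75,95]).round(1))
k=(W[...,1]>100)&(W[...,1]<600)&(W[...,2]>45)&(W[...,2]<62)&(W[...,0]<750)&(W[...,0]>350)
print('lid',k.sum(),rect(W[k]),np.nanpercentile(W[k][:,2],[5,50,95]))
E
```

```text
hook area z3-60
174 px [357. 146.] (array([ 779.4, -383.6]), array([41. , 33.3]), -1.2) z [ 4.8 33.  52.6] rgb [121.  97.  59.]
253 px [296. 149.] (array([ 767.1, -216. ]), array([40.5, 40.2]), 9.8) z [12.9 48.9 54. ] rgb [158.  53.  39.]
272 px [231. 152.] (array([768.1, -40.2]), array([55.6, 50.2]), -8.4) z [ 6.4 49.  54.2] rgb [ 59.  88. 132.]
409 px [349. 170.] (array([ 716.6, -360.6]), array([76.9, 49.5]), 25.1) z [ 8.3 25.2 29.5] rgb [158. 122.  72.]
216 px [317. 181.] (array([ 682.4, -273.1]), array([49.2, 45.7]), 79.9) z [ 4.5  7.4 33.6] rgb [181. 109. 127.]
186 px [277. 191.] (array([ 657.9, -166.8]), array([62. , 36.1]), -18.4) z [ 4.8  8.8 13. ] rgb [145. 140. 133.]
215 px [248. 214.] (array([594.5, -86.9]), array([46.1, 45.8]), 18.3) z [ 4.6  7.8 33.4] rgb [ 21. 132. 124.]
1563 px [173. 238.] (array([531.7, 105.7]), array([146.2,  71. ]), -1.4) z [23.3 52.8 57. ] rgb [110. 135. 144.]
221 px [319. 218.] (array([ 582. , -279.4]), array([46.6, 46.3]), -1.1) z [ 4.4  7.5 32.2] rgb [155. 124.  41.]
118 px [360. 229.] (array([ 550.5, -385.5]), array([32.5, 28. ]), 5.5) z [ 8.9 
[... 1307 characters left out ...]
ray([32.6,  6.7]), -19.0) z [27.6 31.9 35.4] rgb [152. 124.  47.]
35 px [324. 271.] (array([ 442.2, -286.7]), array([31.6,  7.2]), 6.5) z [27.9 31.6 35.3] rgb [154. 125.  46.]
case
2301 px [ 18. 167.] (array([720.4, 521.4]), array([158.7, 118.2]), -0.0) z [16.4 50.4 54.8] rgb [172. 170. 146.]
5156 px [111. 239.] (array([510.4, 276.5]), array([256.2, 204.4]), 87.4) z [40.7 52.9 56.9] rgb [120. 135. 141.]
1458 px [ 13. 265.] (array([461.2, 533.3]), array([151.7,  75.7]), 1.8) z [ 4.8  8.1 12. ] rgb [164. 165. 155.]
red (array([434.6, 236.2]), array([71.3, 53.6]), 88.4) [35.  37.6 39.4 41.2 43.7]
lid 7040 (array([577.7, 341.8]), array([536.5, 215.9]), 67.2) [48.48049455 52.80165544 56.82992219]
```

View pics/crop1.png

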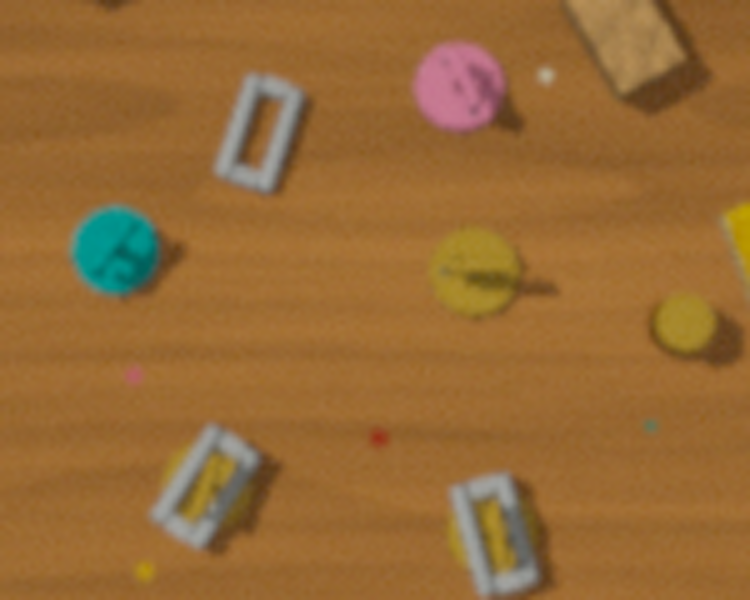

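```bash
python3 - <<'E'
from h import *
W=np.load('top.npy');p=np.load('topp.npy');S=np.load('side.npy');sp=np.load('sidep.npy')
a=cv2.resize(sp[195:300,180:330],None,fx=5,fy=5,interpolation=cv2.INTER_CUBIC)
save(a,'crop2.png')
box=(380,660,50,450)
k=(W[...,2]>46)&(W[...,2]<60)&(W[...,0]>420)&(W[...,0]<650)&(W[...,1]>40)&(W[...,1]<450)
n,l,st,ce=cv2.connectedComponentsWithStats(k.astype(np.uint8))
i=1+st[1:,4].argmax(); print(st[1:,4]); P=W[l==i]; print(P.min(0),P.max(0),rect(P),np.median(P[:,2]))
n=0
for s in (-1,1):
  pass
hs=cv2.cvtColor(sp,cv2.COLOR_RGB2HSV);ht=cv2.cvtColor(p,cv2.COLOR_RGB2HSV)
for h,A in((hs,S),(ht,W)):
  red=((h[...,0]<6)|(h[...,0]>174))&(h[...,1]>150)&(A[...,1]>150)&(A[...,1]<320)&(A[...,0]<480)
  P=A[red]; b=P[P[:,0]<P[:,0].min()+14]; print('red',rect(P),P[:,0].min(),'bar',rect(b),np.median(b,0))
# gray link pts
for A,im,h in((W,p,ht),(S,sp,hs)):
  for c in((467.5,-135),(443,-288)):
    g=(np.hypot(A[...,0]-c[0],A[...,1]-c[1])<45)&(A[...,2]>9)&(A[...,2]<22)
    b=(np.hypot(A[...,0]-c[0],A[...,1]-c[1])<45)&(A[...,2]>24)
    print(g.sum(),rect(A[g]),np.median(A[g],0).round(1),'arm',rect(A[b]),np.median(A[b],0).round(1))
E
```

```text
[6354    1]
[459.7880128   70.05178399  46.01721734] [608.8861385  384.67538368  59.99855552] (array([532.6, 227.2]), array([310.7, 141.2]), 87.0) 53.14321291652693
red (array([432.9, 232.7]), array([88.4, 54.4]), 86.7) 403.5512863797379 bar (array([410. , 232.8]), array([85.4, 13.3]), -89.7) [409.63804704 219.6876044   37.98538947]
red (array([434.8, 232.1]), array([79.3, 53.8]), 87.2) 407.3208316617915 bar (array([413.9, 232.4]), array([76.5, 12.9]), 89.6) [412.66689871 226.27869533  39.92151841]
202 (array([ 468.8, -133. ]), array([59.1, 36.7]), -34.0) [ 466.8 -135.2   14.4] arm (array([ 468.1, -135.2]), array([32.6,  6.7]), -19.0) [ 468.9 -135.5   31.9]
215 (array([ 441.5, -286.7]), array([59.3, 43.8]), 15.3) [ 441.9 -284.8   14.8] arm (array([ 442. , -286.8]), array([31., 11.]), 0.0) [ 443.2 -286.    31.4]
178 (array([ 465.1, -136.2]), array([59.7, 35.3]), -33.0) [ 463.8 -138.3   13.3] arm (array([ 465. , -136.9]), array([32.,  9.]), -18.1) [ 464.4 -136.8   29.7]
201 (array([ 439. , -288.5]), array([61.3, 34.6]), 14.2) [ 436.9 -293.8   13.6] arm (array([ 439.7, -286.4]), array([33.6,  9.9]), 13.0) [ 439.3 -287.8   30. ]
```

View pics/crop2.png

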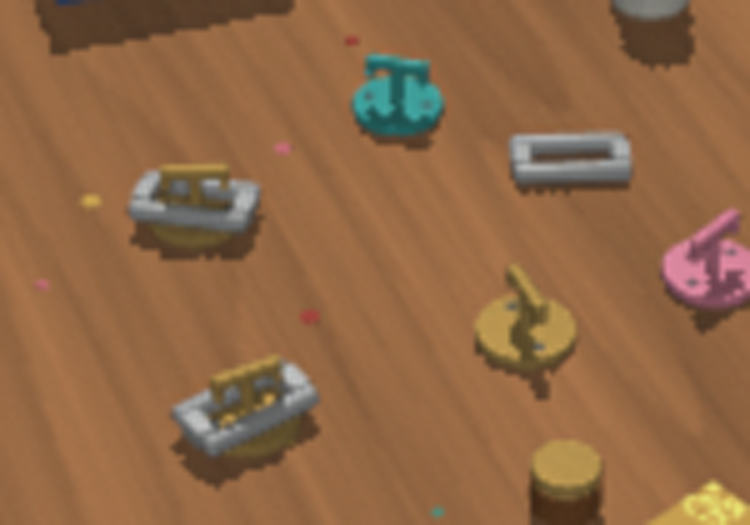

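The crop shows two brass hooks at (195,190) and (245,395) with links lying almost along their cross-arms, and a bare brass hook at (525,330). The link at (570,160) is loose. The turquoise (398,95) and pink (710,270) ones are the look-alikes. So the links need only a small twist. I'll do the lid first.

```bash
cat >> h.py <<'E'
from scipy.spatial.transform import Rotation as Ro
C0=np.array([532.5,227.]); CY=-0.052
def case(x,y): 
    c,s=np.cos(CY),np.sin(CY); return C0+[c*x-s*y,s*x+c*y]
def pose():
    s=r.sense(); R=Ro.from_quat(s['eef_rot']).as_matrix(); return s,np.array(s['position']),R
def rows(path,n,g,yaw=None):
    """rows from the present pose through TCP waypoints (mm) to yaw (deg, tool y in world, mod 180); n rows per leg"""
    s,p,R=pose(); a=np.degrees(np.arctan2(R[1,1],R[0,1]))
    if yaw is None: yaw=a
    d=(yaw-a+90)%180-90; N=sum(n); k=0; out=[]
    q=p.copy()
    for w,m in zip(path,n):
        st=(np.array(w)-q)/m
        for i in range(m):
            Rc=Ro.from_euler('z',d*k/N,degrees=True).as_matrix()@R
            out.append([[0,0,float(round(-d/N/5,2))],[float(v) for v in np.round(Rc.T@st/50,3)],g]); k+=1
        q=np.array(w,float)
    print('t',round(s['time_s'],2),'pos',p.round(1),'yaw',round(a,1),'turn',round(d,1),'w',round(s['gripper_width'],1)); 
    for i in range(0,len(out),8): print(str(out[i:i+8]).replace(' ',''))
E
python3 - <<'E'
from h import *
b=case(-121.5,0); print(b)
rows([[b[0],b[1],110]],[16],-0.41,-3)
E
```

```text
[411.16423099 233.31515307]
t 0.1 pos [257.5 623.3 248.5] yaw 67.6 turn -70.6 w 87.8
[[[0,0,0.88],[-0.364,-0.377,0.174],-0.41],[[0,0,0.88],[-0.392,-0.348,0.174],-0.41],[[0,0,0.88],[-0.417,-0.317,0.174],-0.41],[[0,0,0.88],[-0.44,-0.284,0.174],-0.41],[[0,0,0.88],[-0.461,-0.249,0.174],-0.41],[[0,0,0.88],[-0.479,-0.213,0.174],-0.41],[[0,0,0.88],[-0.494,-0.175,0.173],-0.41],[[0,0,0.88],[-0.506,-0.137,0.173],-0.41]]
[[[0,0,0.88],[-0.515,-0.098,0.173],-0.41],[[0,0,0.88],[-0.521,-0.058,0.173],-0.41],[[0,0,0.88],[-0.524,-0.017,0.173],-0.41],[[0,0,0.88],[-0.523,0.023,0.173],-0.41],[[0,0,0.88],[-0.52,0.063,0.173],-0.41],[[0,0,0.88],[-0.514,0.103,0.173],-0.41],[[0,0,0.88],[-0.504,0.142,0.173],-0.41],[[0,0,0.88],[-0.492,0.18,0.173],-0.41]]
```

Call:
arm_command:
  targets:
    - [[0,0,0.88],[-0.36,-0.38,0.17],-0.41]
    - [[0,0,0.88],[-0.39,-0.35,0.17],-0.41]
    - [[0,0,0.88],[-0.42,-0.32,0.17],-0.41]
    - [[0,0,0.88],[-0.44,-0.28,0.17],-0.41]
    - [[0,0,0.88],[-0.46,-0.25,0.17],-0.41]
    - [[0,0,0.88],[-0.48,-0.21,0.17],-0.41]
    - [[0,0,0.88],[-0.49,-0.18,0.17],-0.41]
    - [[0,0,0.88],[-0.51,-0.14,0.17],-0.41]
  squeeze: 10

```text
time_s: 1.1
position: [334.3, 427.4, 180.9]
eef_rot: [0.483, 0.876, -0.0, -0.0]
wrist_force: [0.6, -0.2, -0.4]
gripper_width: 26.2
```

Call:
arm_command:
  targets:
    - [[0,0,0.88],[-0.51,-0.1,0.17],-0.41]
    - [[0,0,0.88],[-0.52,-0.06,0.17],-0.41]
    - [[0,0,0.88],[-0.52,-0.02,0.17],-0.41]
    - [[0,0,0.88],[-0.52,0.02,0.17],-0.41]
    - [[0,0,0.88],[-0.52,0.06,0.17],-0.41]
    - [[0,0,0.88],[-0.51,0.1,0.17],-0.41]
    - [[0,0,0.88],[-0.5,0.14,0.17],-0.41]
    - [[0,0,0.88],[-0.49,0.18,0.17],-0.41]

```text
time_s: 2.1
position: [410.4, 233.6, 113.1]
eef_rot: [0.725, 0.688, -0.0, -0.0]
wrist_force: [0.1, -0.3, -0.4]
gripper_width: 25.7
```

```bash
python3 - <<'E'
from h import *
p,d,c=snap('top'); save(p,'t2.png',(60,190,210,310),4)
p,d,c=snap('side'); save(p,'s2.png',(120,90,270,210),4)
b=case(-121.5,0); rows([[b[0],b[1],27]],[6],-0.41,-3)
E
```

```text
t 2.2 pos [409.8 232.4 112.3] yaw -3.0 turn 0.0 w 26.3
[[[0,0,-0.0],[0.004,0.005,0.284],-0.41],[[0,0,-0.0],[0.004,0.005,0.284],-0.41],[[0,0,-0.0],[0.004,0.005,0.284],-0.41],[[0,0,-0.0],[0.004,0.005,0.284],-0.41],[[0,0,-0.0],[0.004,0.005,0.284],-0.41],[[0,0,-0.0],[0.004,0.005,0.284],-0.41]]
```

View pics/s2.png

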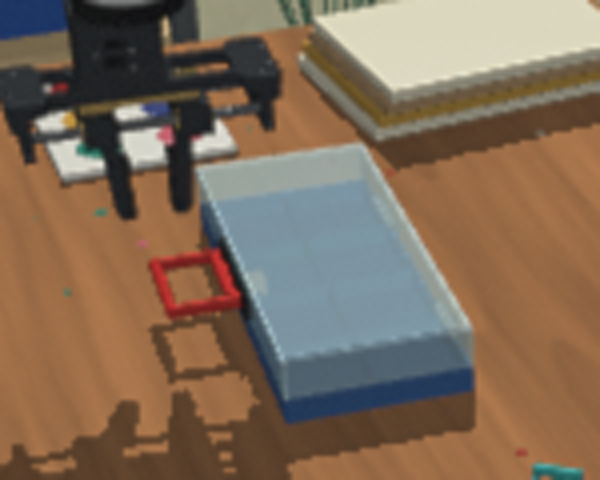

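The side crop shows the open fingers at (150,190) above and in line with the red bar at about (160,290). Descending.

Call:
arm_command:
  targets:
    - [[0,0,0],[0,0,0.28],-0.41]
    - [[0,0,0],[0,0,0.28],-0.41]
    - [[0,0,0],[0.01,0.01,0.28],-0.41]
    - [[0,0,0],[0.01,0.01,0.28],-0.41]
    - [[0,0,0],[0,0,0.28],-0.41]
    - [[0,0,0],[0,0,0.28],-0.41]
    - [[0,0,0],[0,0,0],-0.41]

```text
time_s: 3.08
position: [410.4, 234.9, 28.2]
eef_rot: [0.724, 0.689, -0.001, -0.0]
wrist_force: [0.1, -1.6, 0.2]
gripper_width: 26.2
```

Call:
arm_command:
  targets:
    - [[0,0,0],[0,0,0],-1]
    - [[0,0,0],[0,0,0],-1]
    - [[0,0,0],[0,0,0],-1]
    - [[0,0,0],[0,0,0],-1]

```text
time_s: 3.58
position: [410.8, 235.6, 30.0]
eef_rot: [0.725, 0.689, -0.0, -0.001]
wrist_force: [-4.4, 1.8, 2.9]
gripper_width: 9.1
```

Call:
arm_command:
  targets:
    - [[0,0,0],[0,0.01,-0.15],-1]
    - [[0,0,0],[0,0.035,-0.16],-1]
    - [[0,0,0],[0,0.06,-0.14],-1]
    - [[0,0,0],[0,0.04,-0.07],-1]
    - [[0,0,0],[0,0,0],-1]
    - [[0,0,0],[0,0,0],-1]
  squeeze: 10

```text
time_s: 4.32
position: [416.4, 235.2, 55.7]
eef_rot: [0.725, 0.689, -0.002, -0.002]
wrist_force: [-9.0, 3.7, 3.1]
gripper_width: 9.7
```

```bash
python3 - <<'E'
from h import *
p,d,c=snap('side'); save(p,'s3.png',(120,90,270,210),4)
# arc in case x/z rel to hinge, from bar radius 187 at 13 deg
import math
prev=None
R=math.hypot(182.3,42.2);a0=math.atan2(42.2,182.3)
for k in range(0,18):
    th=a0+0.11*k; q=(-R*math.cos(th),R*math.sin(th))
    if prev: print(round(0.11*k,2),round((q[0]-prev[0])/50,2),round(-(q[1]-prev[1])/50,2))
    prev=q
E
```

```text
0.11 0.11 -0.4
0.22 0.16 -0.38
0.33 0.2 -0.36
0.44 0.24 -0.34
0.55 0.27 -0.31
0.66 0.3 -0.28
0.77 0.33 -0.24
0.88 0.36 -0.2
0.99 0.38 -0.16
1.1 0.39 -0.12
1.21 0.4 -0.08
1.32 0.41 -0.03
1.43 0.41 0.01
1.54 0.41 0.06
1.65 0.4 0.1
1.76 0.38 0.15
1.87 0.37 0.19
```

View pics/s3.png

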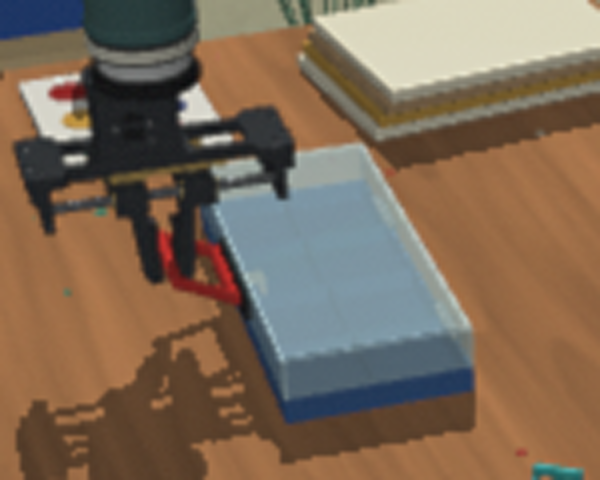

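The paddle is lifted (bar at (185,255)) and the lid is still down. Now I'll swing it along the arc.

Call:
arm_command:
  targets:
    - [[0,0,0],[0,0.01,-0.2],-1]
    - [[0,0,0],[0,0.05,-0.2],-1]
    - [[0,0,0],[0,0.08,-0.19],-1]
    - [[0,0,0],[0,0.08,-0.19],-1]
    - [[0,0,0],[0,0.1,-0.18],-1]
    - [[0,0,0],[0,0.1,-0.18],-1]
    - [[0,0,0],[0,0.12,-0.17],-1]
    - [[0,0,0],[0,0.12,-0.17],-1]

```text
time_s: 5.38
position: [449.8, 233.4, 130.2]
eef_rot: [0.725, 0.689, -0.002, -0.002]
wrist_force: [-9.5, 2.4, 5.2]
gripper_width: 9.6
```

Call:
arm_command:
  targets:
    - [[0,0,0],[0,0.26,-0.31],-1]
    - [[0,0,0],[0,0.3,-0.28],-1]
    - [[0,0,0],[0,0.33,-0.24],-1]
    - [[0,0,0],[0,0.36,-0.2],-1]
    - [[0,0,0],[0,0.38,-0.16],-1]

```text
time_s: 6.0
position: [534.6, 228.9, 192.9]
eef_rot: [0.724, 0.689, 0.001, 0.001]
wrist_force: [-4.0, -2.5, 7.6]
gripper_width: 9.1
```

Call:
arm_command:
  targets:
    - [[0,0,0],[0,0.39,-0.12],-1]
    - [[0,0,0],[0,0.4,-0.08],-1]
    - [[0,0,0],[0,0.4,-0.03],-1]
    - [[0,0,0],[0,0.2,0],-1]

```text
time_s: 6.5
position: [606.0, 224.8, 203.8]
eef_rot: [0.725, 0.689, 0.002, 0.002]
wrist_force: [-0.3, -3.6, 5.4]
gripper_width: 9.6
```

```bash
python3 - <<'E'
from h import *
p,d,c=snap('side'); save(p,'s4.png',(120,30,320,210),3.5)
E
```

```text
(no output)
```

View pics/s4.png

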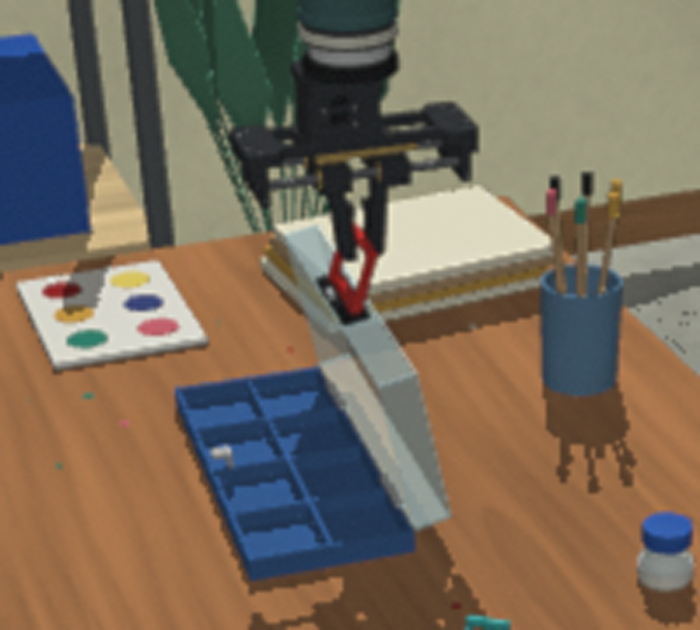

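The lid is nearly upright, with the paddle still held at (355,265). Pushing on past upright.

Call:
arm_command:
  targets:
    - [[0,0,0],[0,0.35,0.02],-1]
    - [[0,0,0],[0,0.35,0.06],-1]
    - [[0,0,0],[0,0.35,0.09],-1]
    - [[0,0,0],[0,0.35,0.12],-1]
    - [[0,0,0],[0,0.2,0.08],-1]
    - [[0,0,0],[0,0.1,0.04],-1]
    - [[0,0,0],[0,0,0],-1]

```text
time_s: 7.42
position: [691.1, 220.0, 182.7]
eef_rot: [0.725, 0.689, 0.002, 0.003]
wrist_force: [4.1, -4.3, 5.1]
gripper_width: 9.8
```

```bash
python3 - <<'E'
from h import *
p,d,c=snap('side'); save(p,'s5.png',(120,30,320,210),3.5)
E
```

```text
(no output)
```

View pics/s5.png

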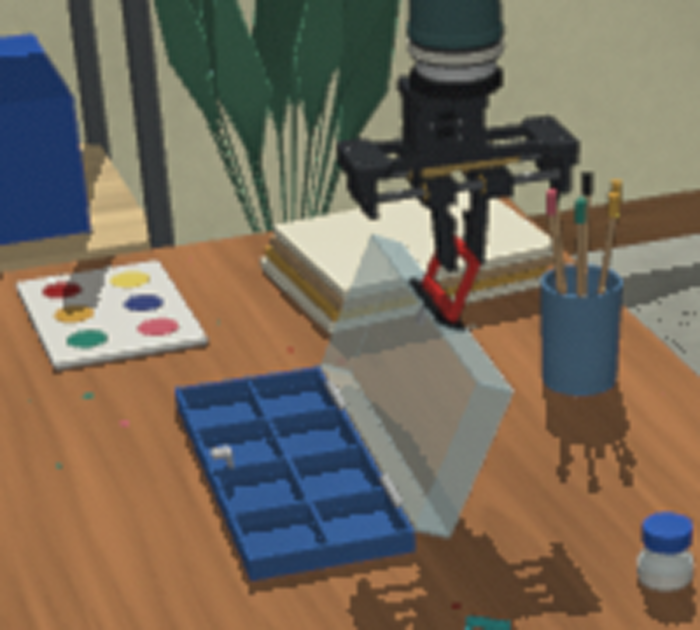

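The lid leans well past upright, at (430,380). Releasing and retreating, then measuring the open tray and the parts.

Call:
arm_command:
  targets:
    - [[0,0,0],[0,0,0],-0.45]
    - [[0,0,0],[0,0,0],-0.45]
    - [[0,0,0],[0,0,-0.3],-0.45]
    - [[0,0,0],[0,0,-0.6],-0.45]
    - [[0,0,0],[0,0,-0.8],-0.45]
    - [[0,0,0],[0.4,-0.4,0],-0.4]
    - [[0,0,0],[0.9,-0.9,0],0]
    - [[0,0,0],[0.9,-0.9,0],0.8]

```text
time_s: 8.48
position: [582.2, 336.7, 264.4]
eef_rot: [0.725, 0.689, -0.001, -0.001]
wrist_force: [0.7, -0.5, 0.1]
gripper_width: 44.4
```

```bash
cat >> h.py <<'E'
def objs():
    for n in('top','side'):
        p,d,c=snap(n); W=cloud(d,c); print(n)
        print(' arms'); clusters(W,p,23,40,(380,700,-330,0),8)
        print(' bodies'); clusters(W,p,4.5,40,(380,700,-330,0),60)
E
python3 - <<'E'
from h import *
for n in('top','side'):
    p,d,c=snap(n); W=cloud(d,c)
    h=cv2.cvtColor(p,cv2.COLOR_RGB2HSV)
    m=(h[...,0]>100)&(h[...,0]<125)&(h[...,1]>120)&(W[...,0]>440)&(W[...,0]<625)&(W[...,1]>50)&(W[...,1]<400)
    k=m&(W[...,2]>13)&(W[...,2]<27); print(n,'walltops',k.sum(),rect(W[k]),'all',rect(W[m]))
    np.save(n+'2.npy',W);save(p,n+'6.png',(50,180,240,300) if n=='top' else (120,30,330,210),4 if n=='top' else 3)
    f=m&(W[...,2]<9)&(W[...,2]>-3)
    ny,l,st,ce=cv2.connectedComponentsWithStats(f.astype(np.uint8))
    for i in range(1,ny):
        if st[i,4]>100: print('  floor',st[i,4],rect(W[l==i]))
objs()
E
```

```text
top walltops 824 (array([533.3, 226. ]), array([307.8, 133.2]), 86.8) all (array([526.9, 227.2]), array([314.5, 162.2]), 83.1)
  floor 554 (array([574.7, 342.5]), array([69.7, 61.5]), 87.0)
  floor 566 (array([570.6, 265.5]), array([69.9, 61.7]), 86.2)
  floor 578 (array([566. , 189.6]), array([70.3, 61.5]), 86.8)
  floor 572 (array([561.7, 113.6]), array([70.6, 61.9]), 86.5)
  floor 591 (array([508.5, 346.1]), array([70.4, 62.1]), 86.8)
  floor 562 (array([504.1, 269.9]), array([69.3, 62. ]), 86.7)
  floor 593 (array([499.7, 193.4]), array([69.2, 61.6]), 87.5)
  floor 600 (array([495.4, 117.5]), array([70.9, 61.9]), 86.6)
side walltops 608 (array([531.1, 226.5]), array([317.3, 136.4]), 86.9) all (array([531.1, 227.5]), array([319.4, 136.4]), 86.9)
  floor 154 (array([575.9, 355.1]), array([59.1, 57.8]), 89.1)
  floor 161 (array([509.6, 357.7]), array([58.8, 55.5]), -0.9)
  floor 169 (array([571.2, 276.8]), array([57.6, 57.5]), 85.2)
  floor 138 (array([504.9, 280.3]), array([59.7, 58.4]), 86.8)
  floor 189 (array([565.8, 203. ]), array([60.3, 59.6]), 86.6)
  floor 206 (array([499.8,
[... 2019 characters left out ...]
rgb [140. 115.  69.]
 bodies
163 px [259. 213.] (array([591.2, -88.5]), array([46.6, 43.7]), -76.1) z [ 4.8  7.1 31.2] rgb [ 57. 130. 125.]
150 px [293. 226.] (array([ 654.7, -166. ]), array([59.2, 36.9]), -21.0) z [ 4.9  7.7 10.6] rgb [149. 149. 147.]
295 px [219. 235.] (array([ 463. , -139.3]), array([60.7, 43.1]), -35.2) z [ 5.4 13.1 30.3] rgb [115. 107.  92.]
170 px [322. 247.] (array([ 679.8, -275.8]), array([46. , 40.1]), 77.1) z [ 4.9  7.3 32. ] rgb [179. 110. 128.]
200 px [285. 259.] (array([ 577.6, -281.7]), array([47. , 45.6]), 51.1) z [ 4.9  6.9 32.4] rgb [159. 128.  71.]
357 px [229. 276.] (array([ 439.2, -292.7]), array([62.8, 38.7]), 5.7) z [ 5.4 13.3 31.4] rgb [127. 117. 100.]
```

View pics/top6.png

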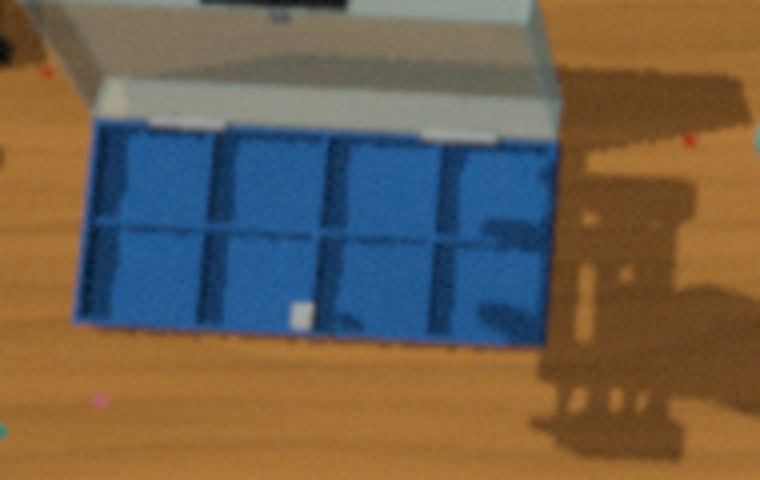

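The tray is open and clear, with a keeper at (300,315) in the crop. Now link A at hook A, around (467,-135).

```bash
sed -i 's/^C0=.*/C0=np.array([532.2,226.5]); CY=-0.055/' h.py; cat >> h.py <<'E'
def near(c,rad=45):
    """top/side estimates of arm and link-level points round c"""
    for n in('top','side'):
        p,d,k=snap(n); W=cloud(d,k); D=np.hypot(W[...,0]-c[0],W[...,1]-c[1])<rad
        s=cv2.cvtColor(p,cv2.COLOR_RGB2HSV)[...,1]
        for t,m in(('arm',D&(W[...,2]>24)&(W[...,2]<40)&(s>110)),('grey',D&(W[...,2]>5)&(W[...,2]<22)&(s<75)),('plate',D&(W[...,2]>3.5)&(W[...,2]<11)&(s>130))):
            P=W[m]
            if len(P)>5:
                v=np.linalg.eigh(np.cov(P[:,:2].T))[1][:,1]; print(n,t,len(P),rect(P),'pca',round((np.degrees(np.arctan2(v[1],v[0]))+90)%180-90,1),'med',np.median(P,0).round(1))
E
python3 - <<'E'
from h import *
near((467,-135)); near((441,-287))
rows([[467,-134.6,110]],[16],0.8,-33)
E
```

```text
top arm 36 (array([ 467.9, -135.2]), array([32.1,  6.7]), -18.8) pca -20.4 med [ 467.6 -135.6   30.9]
top grey 191 (array([ 467.8, -134.4]), array([59., 33.]), -33.1) pca -33.0 med [ 469.2 -135.2   15.1]
top plate 107 (array([ 465.8, -137.8]), array([81.9, 74.4]), -0.0) pca 23.4 med [ 464.2 -140.5    5.3]
side arm 40 (array([ 464.9, -137.2]), array([32. , 11.9]), -20.5) pca -20.0 med [ 464.2 -135.7   29.8]
side grey 187 (array([ 464.6, -135.5]), array([60.1, 37.3]), -33.6) pca -30.2 med [ 463.3 -140.3   12.7]
side plate 20 (array([ 454.6, -142.1]), array([46. , 22.7]), 90.0) pca -65.8 med [ 455.  -151.6    4.9]
top arm 31 (array([ 442. , -286.3]), array([31.3,  6.4]), 6.2) pca 5.8 med [ 441.9 -286.    32.2]
top grey 196 (array([ 441.2, -286.5]), array([59.5, 32.9]), 14.4) pca 15.1 med [ 442.  -285.2   14.5]
top plate 105 (array([ 439.2, -286.9]), array([88.6, 79.2]), 78.3) pca 85.9 med [ 439.3 -288.5    5.4]
side arm 50 (array([ 438.4, -286.2]), array([31.9, 11.5]), 10.0) pca 5.7 med [ 439.2 -287.6   30. ]
side grey 214 (array([ 438.7, -290.4]), array([62.6, 35. ]), 3.5) pca 6.9 med [ 434.5 -295.    12.9]
side plate 43 (array([ 442.4, -281.3]), array([61.5, 29.1]), -87.9) pca 89.6 med [ 441.6 -303.     5.6]
t 8.88 pos [585.1 334.5 264.9] yaw -2.9 turn -30.1 w 76.3
[[[0,0,0.38],[-0.593,-0.118,0.194],0.8],[[0,0,0.38],[-0.597,-0.098,0.194],0.8],[[0,0,0.38],[-0.599,-0.078,0.194],0.8],[[0,0,0.38],[-0.602,-0.059,0.194],0.8],[[0,0,0.38],[-0.603,-0.039,0.194],0.8],[[0,0,0.38],[-0.604,-0.019,0.194],0.8],[[0,0,0.38],[-0.605,0.001,0.194],0.8],[[0,0,0.38],[-0.604,0.021,0.194],0.8]]
[[[0,0,0.38],[-0.603,0.04,0.194],0.8],[[0,0,0.38],[-0.602,0.06,0.194],0.8],[[0,0,0.38],[-0.599,0.08,0.194],0.8],[[0,0,0.38],[-0.596,0.1,0.194],0.8],[[0,0,0.38],[-0.593,0.119,0.194],0.8],[[0,0,0.38],[-0.589,0.138,0.194],0.8],[[0,0,0.38],[-0.584,0.158,0.194],0.8],[[0,0,0.38],[-0.578,0.177,0.194],0.8]]
```

Call:
arm_command:
  targets:
    - [[0,0,0.38],[-0.59,-0.12,0.19],0.8]
    - [[0,0,0.38],[-0.6,-0.1,0.19],0.8]
    - [[0,0,0.38],[-0.6,-0.08,0.19],0.8]
    - [[0,0,0.38],[-0.6,-0.06,0.19],0.8]
    - [[0,0,0.38],[-0.6,-0.04,0.19],0.8]
    - [[0,0,0.38],[-0.6,-0.02,0.19],0.8]
    - [[0,0,0.38],[-0.6,0,0.19],0.8]
    - [[0,0,0.38],[-0.6,0.02,0.19],0.8]

```text
time_s: 9.88
position: [525.5, 99.6, 188.9]
eef_rot: [0.81, 0.586, 0.0, 0.0]
wrist_force: [0.2, -0.3, -0.8]
gripper_width: 79.7
```

Call:
arm_command:
  targets:
    - [[0,0,0.38],[-0.6,0.04,0.19],0.8]
    - [[0,0,0.38],[-0.6,0.06,0.19],0.8]
    - [[0,0,0.38],[-0.6,0.08,0.19],0.8]
    - [[0,0,0.38],[-0.6,0.1,0.19],0.8]
    - [[0,0,0.38],[-0.59,0.12,0.19],0.8]
    - [[0,0,0.38],[-0.59,0.14,0.19],0.8]
    - [[0,0,0.38],[-0.58,0.16,0.19],0.8]
    - [[0,0,0.38],[-0.58,0.18,0.19],0.8]

```text
time_s: 10.88
position: [465.7, -134.8, 113.0]
eef_rot: [0.881, 0.474, 0.0, 0.0]
wrist_force: [0.6, -0.3, 0.3]
gripper_width: 79.2
```

```bash
python3 - <<'E'
from h import *
r.sense(); imaging.snapshot('top')
rows([[467,-135,60],[467,-135,18]],[2,4],0.8,-33)
E
```

```text
t 10.93 pos [ 464.2 -137.   111.8] yaw -33.5 turn 0.5 w 79.5
[[[0,0,-0.02],[0.034,0.013,0.518],0.8],[[0,0,-0.02],[0.034,0.013,0.518],0.8],[[0,0,-0.02],[0.001,0.0,0.21],0.8],[[0,0,-0.02],[0.001,0.0,0.21],0.8],[[0,0,-0.02],[0.001,0.0,0.21],0.8],[[0,0,-0.02],[0.001,0.0,0.21],0.8]]
```

Call:
arm_command:
  targets:
    - [[0,0,0],[0.04,0.01,0.5],0.8]
    - [[0,0,0],[0.03,0.01,0.5],0.8]
    - [[0,0,0],[0,0,0.3],0.8]
    - [[0,0,0],[0,0,0.25],0.8]
    - [[0,0,0],[0,0,0.2],0.8]
    - [[0,0,0],[0,0,0],0.8]
    - [[0,0,0],[0,0,0],0.8]

```text
time_s: 11.8
position: [469.2, -130.3, 26.2]
eef_rot: [0.88, 0.475, 0.0, 0.0]
wrist_force: [0.4, 0.1, 0.1]
gripper_width: 79.1
```

```bash
python3 - <<'E'
from h import *
for i in range(4): print(pose()[1].round(1)); imaging.snapshot('side')
p,d,c=snap('side'); save(p,'s7.png',(150,160,290,280),5)
rows([[467,-135,18]],[1],0.8,-33)
E
```

```text
[ 469.2 -130.3   26.2]
[ 469.3 -130.3   26.3]
[ 469.3 -130.3   26.4]
[ 469.3 -130.3   26.3]
t 12.05 pos [ 469.1 -130.3   26.2] yaw -33.2 turn 0.2 w 79.5
[[[0,0,-0.05],[-0.102,0.016,0.164],0.8]]
```

View pics/s7.png

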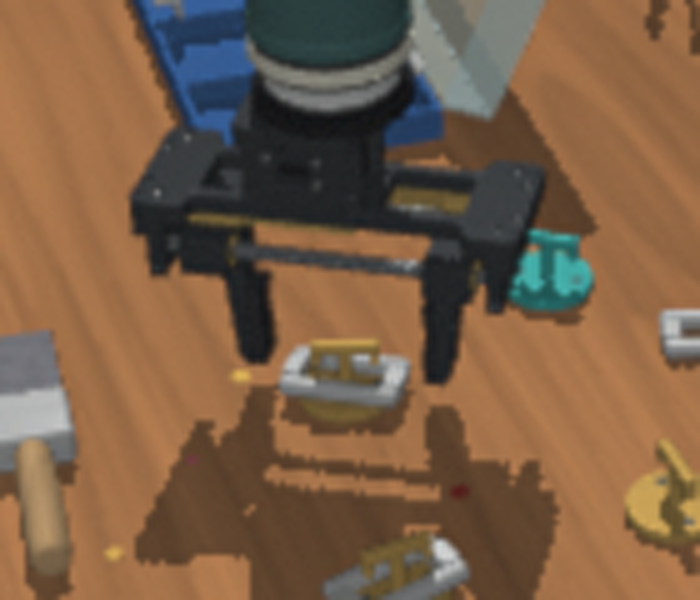

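The fingers at (255,355) and (440,375) straddle the link lengthwise. I'll correct by 5 mm, descend and close.

Call:
arm_command:
  targets:
    - [[0,0,0],[-0.05,0.01,0],0.8]
    - [[0,0,0],[-0.05,0.01,0.06],0.8]
    - [[0,0,0],[0,0,0.1],0.8]
    - [[0,0,0],[0,0,0],-0.1]
    - [[0,0,0],[0,0,0],-0.1]
    - [[0,0,0],[0,0,0],-0.1]
    - [[0,0,0],[0,0,0],-0.1]
    - [[0,0,0],[0,0,0],-0.1]
  squeeze: 15

```text
time_s: 13.05
position: [466.8, -134.9, 17.7]
eef_rot: [0.88, 0.475, 0.0, 0.0]
wrist_force: [0.4, -1.0, -0.1]
gripper_width: 59.6
```

Call:
arm_command:
  targets:
    - [[0,0,0],[0,0,-0.04],-0.1]
    - [[0,0,-0.87],[-0.02,0,0],-0.1]
    - [[0,0,-0.87],[0,0,0],-0.1]
    - [[0,0,-0.87],[0,0,0],-0.1]
    - [[0,0,0],[0,0,0],-0.1]
    - [[0,0,0],[0,0,-0.1],-0.1]
    - [[0,0,0],[0,0,-0.15],-0.1]
    - [[0,0,0],[0,0,0],-0.1]

```text
time_s: 14.05
position: [467.1, -136.1, 33.2]
eef_rot: [0.82, 0.572, 0.001, 0.001]
wrist_force: [-0.4, 0.7, -1.6]
gripper_width: 59.9
```

Call:
arm_command:
  targets:
    - [[0,0,0],[0,0,-0.2],-0.1]
    - [[0,0,0],[0,0,-0.3],-0.1]
    - [[0,0,0],[0,0,-0.4],-0.1]
    - [[0,0,0],[0,0,-0.6],-0.1]
    - [[0,0,0],[0,0,0],-0.1]
    - [[0,0,0],[0,0,0],-0.1]

```text
time_s: 14.8
position: [466.1, -135.7, 107.1]
eef_rot: [0.82, 0.572, 0.0, 0.0]
wrist_force: [0.0, 0.4, -1.3]
gripper_width: 59.5
```

```bash
python3 - <<'E'
from h import *
near((467,-136),50)
x,y=case(33,-38)
rows([[x,y,110]],[18],-0.1,180/np.pi*CY+90)
E
```

```text
side arm 45 (array([ 464.9, -137.3]), array([32.,  9.]), -19.6) pca -22.3 med [ 465.3 -137.2   29.4]
side plate 161 (array([ 464.6, -130.1]), array([78. , 54.5]), -47.9) pca -65.4 med [ 464.3 -139.1    5.6]
t 14.9 pos [ 465.3 -135.4  106.1] yaw -20.2 turn -73.0 w 59.8
[[[0,0,0.81],[0.373,-0.022,-0.004],-0.1],[[0,0,0.81],[0.371,-0.048,-0.004],-0.1],[[0,0,0.81],[0.367,-0.074,-0.004],-0.1],[[0,0,0.81],[0.361,-0.1,-0.004],-0.1],[[0,0,0.81],[0.353,-0.125,-0.004],-0.1],[[0,0,0.81],[0.343,-0.15,-0.004],-0.1],[[0,0,0.81],[0.331,-0.174,-0.004],-0.1],[[0,0,0.81],[0.318,-0.197,-0.004],-0.1]]
[[[0,0,0.81],[0.304,-0.219,-0.004],-0.1],[[0,0,0.81],[0.287,-0.239,-0.004],-0.1],[[0,0,0.81],[0.27,-0.259,-0.004],-0.1],[[0,0,0.81],[0.251,-0.278,-0.004],-0.1],[[0,0,0.81],[0.231,-0.295,-0.004],-0.1],[[0,0,0.81],[0.209,-0.31,-0.004],-0.1],[[0,0,0.81],[0.187,-0.324,-0.004],-0.1],[[0,0,0.81],[0.163,-0.337,-0.004],-0.1]]
[[[0,0,0.81],[0.139,-0.347,-0.004],-0.1],[[0,0,0.81],[0.114,-0.356,-0.004],-0.1]]
```

Call:
arm_command:
  targets:
    - [[0,0,0.81],[0.37,-0.02,0],-0.1]
    - [[0,0,0.81],[0.37,-0.05,0],-0.1]
    - [[0,0,0.81],[0.37,-0.07,0],-0.1]
    - [[0,0,0.81],[0.36,-0.1,0],-0.1]
    - [[0,0,0.81],[0.35,-0.12,0],-0.1]
    - [[0,0,0.81],[0.34,-0.15,0],-0.1]
    - [[0,0,0.81],[0.33,-0.17,0],-0.1]
    - [[0,0,0.81],[0.32,-0.2,0],-0.1]

```text
time_s: 15.9
position: [509.0, 7.6, 105.7]
eef_rot: [0.948, 0.32, -0.001, -0.0]
wrist_force: [0.7, 0.2, -0.2]
gripper_width: 59.6
```

Call:
arm_command:
  targets:
    - [[0,0,0.81],[0.3,-0.22,0],-0.1]
    - [[0,0,0.81],[0.29,-0.24,0],-0.1]
    - [[0,0,0.81],[0.27,-0.26,0],-0.1]
    - [[0,0,0.81],[0.25,-0.28,0],-0.1]
    - [[0,0,0.81],[0.23,-0.29,0],-0.1]
    - [[0,0,0.81],[0.21,-0.31,0],-0.1]
    - [[0,0,0.81],[0.19,-0.32,0],-0.1]
    - [[0,0,0.81],[0.16,-0.34,0],-0.1]

```text
time_s: 16.9
position: [552.3, 150.4, 105.5]
eef_rot: [0.999, 0.042, -0.001, 0.0]
wrist_force: [-0.5, 0.5, -0.6]
gripper_width: 59.7
```

Call:
arm_command:
  targets:
    - [[0,0,0.81],[0.14,-0.35,0],-0.1]
    - [[0,0,0.81],[0.11,-0.36,0],-0.1]
    - [[0,0,0],[0,0,0.3],-0.1]
    - [[0,0,0],[0,0,0.3],-0.1]
    - [[0,0,0],[0,0,0],-0.1]
    - [[0,0,0],[0,0,0],-0.1]
    - [[0,0,0],[0,0,0],-0.1]

```text
time_s: 17.77
position: [564.3, 186.0, 77.8]
eef_rot: [1.0, -0.027, 0.001, -0.0]
wrist_force: [-0.8, 0.7, -1.4]
gripper_width: 59.9
```

```bash
python3 - <<'E'
from h import *
x,y=case(33,-38)
rows([[x,y,45],[x,y,34]],[2,1],-0.1,180/np.pi*CY+90)
E
```

```text
t 17.77 pos [564.3 186.   77.8] yaw -93.1 turn -0.0 w 59.9
[[[0,0,0.0],[-0.013,-0.007,0.328],-0.1],[[0,0,0.0],[-0.013,-0.007,0.328],-0.1],[[0,0,0.0],[-0.0,0.0,0.22],-0.1]]
```

Call:
arm_command:
  targets:
    - [[0,0,0],[-0.01,0,0.35],-0.1]
    - [[0,0,0],[-0.01,-0.01,0.35],-0.1]
    - [[0,0,0],[0,0,0.19],-0.1]
    - [[0,0,0],[0,0,0],-0.1]
    - [[0,0,0],[0,0,0],-0.1]
    - [[0,0,0],[0,0,0],0.55]
    - [[0,0,0],[0,0,0],0.55]
    - [[0,0,0],[0,0,0],0.55]

```text
time_s: 18.77
position: [563.1, 186.8, 33.2]
eef_rot: [1.0, -0.027, 0.0, -0.0]
wrist_force: [0.9, -0.5, -0.0]
gripper_width: 68.8
```

Call:
arm_command:
  targets:
    - [[0,0,0],[0,0,-0.5],0.6]
    - [[0,0,0],[0,0,-0.8],0.6]
    - [[0,0,0],[-0.1,0.6,-0.2],0.6]
    - [[0,0,0],[-0.2,0.8,0],0.6]
    - [[0,0,0],[-0.2,0.8,0],0.6]

```text
time_s: 19.4
position: [531.9, 77.4, 108.4]
eef_rot: [1.0, -0.027, 0.001, -0.0]
wrist_force: [0.2, -0.6, -0.1]
gripper_width: 70.7
```

```bash
cat >> h.py <<'E'
def inbox():
    for n in('top','side'):
        p,d,k=snap(n); W=cloud(d,k); s=cv2.cvtColor(p,cv2.COLOR_RGB2HSV)
        c,sn=np.cos(CY),np.sin(CY); D=W[...,:2]-C0; X=D[...,0]*c+D[...,1]*sn; Y=-D[...,0]*sn+D[...,1]*c
        m=(abs(X)<64)&(abs(Y)<150)&(((s[...,1]<90)&(s[...,2]>60))|((s[...,0]>15)&(s[...,0]<35)&(s[...,1]>90)))&(W[...,2]<60)
        nn,l,st,ce=cv2.connectedComponentsWithStats(m.astype(np.uint8))
        for i in range(1,nn):
            if st[i,4]>25:
                q=l==i; print(n,st[i,4],'case xy',round(np.median(X[q])),round(np.median(Y[q])),rect(W[q])[1:],'z',np.percentile(W[q][:,2],[5,50,95]).round(1),p[q].mean(0).round())
E
python3 - <<'E'
from h import *
inbox()
near((441,-287))
rows([[440.2,-287.3,110]],[18],0.8,15)
E
```

```text
top 44 case xy -56 0 (array([24.1, 17. ]), -62.0) z [12.1 32.7 37.3] [134. 142. 150.]
side 65 case xy 25 -35 (array([82.4, 30.6]), -86.8) z [ 3.6 11.5 15.5] [126. 131. 137.]
top arm 33 (array([ 442.1, -286.2]), array([31.6,  6.7]), 6.2) pca 7.1 med [ 442.  -285.9   32.5]
top grey 194 (array([ 441.4, -287.1]), array([59.4, 33.3]), 14.7) pca 14.9 med [ 442.1 -285.8   15. ]
top plate 108 (array([ 442. , -284.6]), array([83.8, 81.5]), 9.0) pca -63.2 med [ 442.  -283.3    5.1]
side arm 51 (array([ 439.4, -287.2]), array([32. , 10.6]), 11.3) pca 3.5 med [ 438.4 -287.4   30.5]
side grey 217 (array([ 439.2, -288.6]), array([61.5, 33.1]), 13.4) pca 7.1 med [ 433.8 -295.1   12.9]
side plate 41 (array([ 437. , -297.5]), array([52.5, 38.7]), 3.2) pca 86.7 med [ 442.7 -305.1    5.5]
t 19.6 pos [532.   77.9 108. ] yaw -93.2 turn -71.8 w 70.5
[[[0,0,0.8],[-0.079,0.411,-0.002],0.8],[[0,0,0.8],[-0.05,0.415,-0.002],0.8],[[0,0,0.8],[-0.021,0.418,-0.002],0.8],[[0,0,0.8],[0.008,0.418,-0.002],0.8],[[0,0,0.8],[0.037,0.417,-0.002],0.8],[[0,0,0.8],[0.066,0.413,-0.002],0.8],[[0,0,0.8],[0.094,0.408,-0.002],0.8],[[0,0,0.8],[0.122,0.4,-0.002],0.8]]
[[[0,0,0.8],[0.15,0.391,-0.002],0.8],[[0,0,0.8],[0.177,0.379,-0.002],0.8],[[0,0,0.8],[0.203,0.366,-0.002],0.8],[[0,0,0.8],[0.228,0.351,-0.002],0.8],[[0,0,0.8],[0.251,0.334,-0.002],0.8],[[0,0,0.8],[0.274,0.316,-0.002],0.8],[[0,0,0.8],[0.295,0.296,-0.002],0.8],[[0,0,0.8],[0.315,0.275,-0.002],0.8]]
[[[0,0,0.8],[0.334,0.252,-0.002],0.8],[[0,0,0.8],[0.35,0.228,-0.002],0.8]]
```

```bash
sed -i 's/def rows(path,n,g,yaw=None):/def rows(path,n,g,yaw=None,flip=0):/; s/d=(yaw-a+90)%180-90; N/d=(yaw-a+90)%180-90+180*flip; N/' h.py; python3 - <<'E'
from h import *
rows([[440.2,-287.5,110]],[22],0.8,15,1)
E
```

```text
t 19.6 pos [532.   77.9 108. ] yaw -93.2 turn 108.2 w 70.5
[[[0,0,-0.98],[-0.065,0.336,-0.002],0.8],[[0,0,-0.98],[-0.093,0.329,-0.002],0.8],[[0,0,-0.98],[-0.121,0.32,-0.002],0.8],[[0,0,-0.98],[-0.148,0.309,-0.002],0.8],[[0,0,-0.98],[-0.174,0.295,-0.002],0.8],[[0,0,-0.98],[-0.199,0.279,-0.002],0.8],[[0,0,-0.98],[-0.222,0.261,-0.002],0.8],[[0,0,-0.98],[-0.244,0.241,-0.002],0.8]]
[[[0,0,-0.98],[-0.263,0.219,-0.002],0.8],[[0,0,-0.98],[-0.281,0.196,-0.002],0.8],[[0,0,-0.98],[-0.297,0.171,-0.002],0.8],[[0,0,-0.98],[-0.31,0.145,-0.002],0.8],[[0,0,-0.98],[-0.322,0.118,-0.002],0.8],[[0,0,-0.98],[-0.331,0.09,-0.002],0.8],[[0,0,-0.98],[-0.337,0.061,-0.002],0.8],[[0,0,-0.98],[-0.341,0.032,-0.002],0.8]]
[[[0,0,-0.98],[-0.342,0.002,-0.002],0.8],[[0,0,-0.98],[-0.341,-0.027,-0.002],0.8],[[0,0,-0.98],[-0.338,-0.056,-0.002],0.8],[[0,0,-0.98],[-0.332,-0.085,-0.002],0.8],[[0,0,-0.98],[-0.323,-0.113,-0.002],0.8],[[0,0,-0.98],[-0.312,-0.14,-0.002],0.8]]
```

Call:
arm_command:
  targets:
    - [[0,0,-0.98],[-0.06,0.34,0],0.8]
    - [[0,0,-0.98],[-0.09,0.33,0],0.8]
    - [[0,0,-0.98],[-0.12,0.32,0],0.8]
    - [[0,0,-0.98],[-0.15,0.31,0],0.8]
    - [[0,0,-0.98],[-0.17,0.3,0],0.8]
    - [[0,0,-0.98],[-0.2,0.28,0],0.8]
    - [[0,0,-0.98],[-0.22,0.26,0],0.8]
    - [[0,0,-0.98],[-0.24,0.24,0],0.8]

```text
time_s: 20.6
position: [500.3, -54.4, 108.0]
eef_rot: [0.95, 0.312, 0.0, 0.0]
wrist_force: [-1.0, 0.5, -0.0]
gripper_width: 79.2
```

Call:
arm_command:
  targets:
    - [[0,0,-0.98],[-0.26,0.22,0],0.8]
    - [[0,0,-0.98],[-0.28,0.2,0],0.8]
    - [[0,0,-0.98],[-0.3,0.17,0],0.8]
    - [[0,0,-0.98],[-0.31,0.15,0],0.8]
    - [[0,0,-0.98],[-0.32,0.12,0],0.8]
    - [[0,0,-0.98],[-0.33,0.09,0],0.8]
    - [[0,0,-0.98],[-0.34,0.06,0],0.8]
    - [[0,0,-0.98],[-0.34,0.03,0],0.8]

```text
time_s: 21.6
position: [467.3, -187.9, 107.9]
eef_rot: [0.791, 0.612, 0.0, 0.0]
wrist_force: [0.6, 0.0, -0.1]
gripper_width: 79.4
```

Call:
arm_command:
  targets:
    - [[0,0,-0.98],[-0.34,0,0],0.8]
    - [[0,0,-0.98],[-0.34,-0.03,0],0.8]
    - [[0,0,-0.98],[-0.34,-0.06,0],0.8]
    - [[0,0,-0.98],[-0.33,-0.08,0],0.8]
    - [[0,0,-0.98],[-0.32,-0.11,0],0.8]
    - [[0,0,-0.98],[-0.31,-0.14,0],0.8]
    - [[0,0,0],[0,0,0.4],0.8]
    - [[0,0,0],[0,0,0.6],0.8]

```text
time_s: 22.6
position: [443.2, -287.7, 58.5]
eef_rot: [0.611, 0.792, 0.0, 0.002]
wrist_force: [-0.7, 1.0, 0.2]
gripper_width: 79.1
```

Call:
arm_command:
  targets:
    - [[0,0,0],[0,0,0.3],0.8]
    - [[0,0,0],[0,0,0],0.8]
    - [[0,0,0],[0,0,0],0.8]
    - [[0,0,0],[0,0,0],0.8]

```text
time_s: 23.1
position: [441.8, -287.6, 43.9]
eef_rot: [0.611, 0.792, 0.0, 0.001]
wrist_force: [-0.1, -0.2, 0.6]
gripper_width: 78.9
```

```bash
python3 - <<'E'
from h import *
inbox(); near((441,-287))
rows([[440.3,-287.6,18]],[3],0.8,15)
E
```

```text
top 245 case xy 36 -36 (array([66.4, 35.2]), 89.0) z [ 2.8 11.9 16.3] [133. 140. 145.]
top 44 case xy -56 0 (array([23.6, 18.3]), -88.9) z [ 8.5 31.8 38.4] [132. 140. 148.]
top plate 9 (array([ 409.7, -269.8]), array([25.8, 11.6]), 23.5) pca 28.3 med [ 405.5 -269.7    4. ]
side arm 58 (array([ 452. , -283.7]), array([58. , 20.1]), 11.4) pca 14.1 med [ 440.8 -286.2   30.6]
side grey 204 (array([ 439.7, -288.3]), array([61.9, 33.6]), 13.1) pca 9.3 med [ 435.  -295.3   13.1]
side plate 53 (array([ 446.5, -287.9]), array([72.7, 53.3]), -57.5) pca 88.5 med [ 446.3 -303.8    5.3]
t 23.3 pos [ 441.1 -287.4   43.3] yaw 14.7 turn 0.3 w 79.1
[[[0,0,-0.02],[0.0,-0.006,0.169],0.8],[[0,0,-0.02],[0.0,-0.006,0.169],0.8],[[0,0,-0.02],[0.0,-0.006,0.169],0.8]]
```

Call:
arm_command:
  targets:
    - [[0,0,0],[0,-0.01,0.2],0.8]
    - [[0,0,0],[0,0,0.2],0.8]
    - [[0,0,0],[0,0,0.11],0.8]
    - [[0,0,0],[0,0,0],0.8]
    - [[0,0,0],[0,0,0],-0.1]
    - [[0,0,0],[0,0,0],-0.1]
    - [[0,0,0],[0,0,0],-0.1]
    - [[0,0,0],[0,0,0],-0.1]

```text
time_s: 24.3
position: [440.6, -287.4, 17.5]
eef_rot: [0.611, 0.792, 0.0, 0.0]
wrist_force: [-0.6, 0.4, 0.1]
gripper_width: 59.8
```

Call:
arm_command:
  targets:
    - [[0,0,0],[0,0,0],-0.1]
    - [[0,0,0],[0,0,-0.04],-0.1]
    - [[0,0,0.9],[0,0,0],-0.1]
    - [[0,0,0.9],[0,0,0],-0.1]
    - [[0,0,0],[0,0,0],-0.1]
    - [[0,0,0],[0,0,-0.1],-0.1]
    - [[0,0,0],[0,0,-0.15],-0.1]
    - [[0,0,0],[0,0,0],-0.1]

```text
time_s: 25.3
position: [441.0, -287.7, 32.8]
eef_rot: [0.671, 0.742, 0.0, 0.001]
wrist_force: [-0.0, -0.5, -0.7]
gripper_width: 59.8
```

Call:
arm_command:
  targets:
    - [[0,0,0],[0,0,-0.2],-0.1]
    - [[0,0,0],[0,0,-0.3],-0.1]
    - [[0,0,0],[0,0,-0.4],-0.1]
    - [[0,0,0],[0,0,-0.6],-0.1]
    - [[0,0,0],[0,0,0],-0.1]
    - [[0,0,0],[0,0,0],-0.1]

```text
time_s: 26.05
position: [440.1, -287.1, 106.5]
eef_rot: [0.671, 0.741, 0.0, 0.0]
wrist_force: [-0.1, -1.0, -0.9]
gripper_width: 59.8
```

```bash
python3 - <<'E'
from h import *
near((441,-287),50)
x,y=case(33,-114)
rows([[x,y,110]],[18],-0.1,180/np.pi*CY+90)
E
```

```text
top plate 13 (array([ 430.4, -254.5]), array([77.1, 27.6]), 19.4) pca 24.5 med [ 447.7 -249.4    4. ]
side arm 58 (array([ 439.9, -285.6]), array([34. , 11.9]), 6.8) pca 5.1 med [ 439.3 -287.6   29.9]
side plate 188 (array([ 441.7, -288.6]), array([78.6, 52.1]), 73.0) pca 22.1 med [ 439.5 -292.     5.7]
t 26.15 pos [ 439.4 -286.6  105.5] yaw 5.7 turn 81.1 w 60.0
[[[0,0,-0.9],[0.426,0.176,-0.005],-0.1],[[0,0,-0.9],[0.411,0.209,-0.005],-0.1],[[0,0,-0.9],[0.393,0.241,-0.005],-0.1],[[0,0,-0.9],[0.373,0.271,-0.005],-0.1],[[0,0,-0.9],[0.351,0.299,-0.005],-0.1],[[0,0,-0.9],[0.326,0.326,-0.005],-0.1],[[0,0,-0.9],[0.3,0.351,-0.005],-0.1],[[0,0,-0.9],[0.271,0.373,-0.005],-0.1]]
[[[0,0,-0.9],[0.241,0.393,-0.005],-0.1],[[0,0,-0.9],[0.209,0.411,-0.005],-0.1],[[0,0,-0.9],[0.176,0.426,-0.005],-0.1],[[0,0,-0.9],[0.142,0.439,-0.006],-0.1],[[0,0,-0.9],[0.107,0.448,-0.006],-0.1],[[0,0,-0.9],[0.072,0.455,-0.006],-0.1],[[0,0,-0.9],[0.036,0.46,-0.006],-0.1],[[0,0,-0.9],[-0.0,0.461,-0.006],-0.1]]
[[[0,0,-0.9],[-0.037,0.46,-0.006],-0.1],[[0,0,-0.9],[-0.073,0.455,-0.006],-0.1]]
```

Call:
arm_command:
  targets:
    - [[0,0,-0.9],[0.43,0.18,0],-0.1]
    - [[0,0,-0.9],[0.41,0.21,0],-0.1]
    - [[0,0,-0.9],[0.39,0.24,0],-0.1]
    - [[0,0,-0.9],[0.37,0.27,0],-0.1]
    - [[0,0,-0.9],[0.35,0.3,0],-0.1]
    - [[0,0,-0.9],[0.33,0.33,0],-0.1]
    - [[0,0,-0.9],[0.3,0.35,0],-0.1]
    - [[0,0,-0.9],[0.27,0.37,0],-0.1]

```text
time_s: 27.15
position: [493.0, -109.7, 105.3]
eef_rot: [0.408, 0.913, -0.0, -0.001]
wrist_force: [-0.2, 0.1, -0.8]
gripper_width: 59.9
```

Call:
arm_command:
  targets:
    - [[0,0,-0.9],[0.24,0.39,0],-0.1]
    - [[0,0,-0.9],[0.21,0.41,0],-0.1]
    - [[0,0,-0.9],[0.18,0.43,0],-0.1]
    - [[0,0,-0.9],[0.14,0.44,0],-0.1]
    - [[0,0,-0.9],[0.11,0.45,0],-0.1]
    - [[0,0,-0.9],[0.07,0.46,0],-0.1]
    - [[0,0,-0.9],[0.04,0.46,0],-0.1]
    - [[0,0,-0.9],[0,0.46,0],-0.1]

```text
time_s: 28.15
position: [546.1, 67.0, 105.1]
eef_rot: [0.106, 0.994, -0.0, -0.001]
wrist_force: [0.5, -0.0, -0.9]
gripper_width: 59.8
```

Call:
arm_command:
  targets:
    - [[0,0,-0.9],[-0.04,0.46,0],-0.1]
    - [[0,0,-0.9],[-0.07,0.46,0],-0.1]
    - [[0,0,0],[0,0,0.3],-0.1]
    - [[0,0,0],[0,0,0.3],-0.1]
    - [[0,0,0],[0,0,0],-0.1]
    - [[0,0,0],[0,0,0],-0.1]
    - [[0,0,0],[0,0,0],-0.1]

```text
time_s: 29.02
position: [560.9, 110.3, 77.2]
eef_rot: [0.029, 1.0, 0.0, 0.001]
wrist_force: [0.5, -0.1, -0.1]
gripper_width: 59.7
```

```bash
python3 - <<'E'
from h import *
x,y=case(33,-114)
rows([[x,y,45],[x,y,33]],[2,1],-0.1,180/np.pi*CY+90)
E
```

```text
t 29.02 pos [560.9 110.3  77.2] yaw 86.7 turn 0.2 w 59.7
[[[0,0,-0.01],[0.021,0.004,0.322],-0.1],[[0,0,-0.01],[0.021,0.004,0.322],-0.1],[[0,0,-0.01],[0.0,-0.0,0.24],-0.1]]
```

Then on to link4 around (657,-166), re-measured after the release.

Call:
arm_command:
  targets:
    - [[0,0,0],[0.02,0,0.35],-0.1]
    - [[0,0,0],[0.02,0.01,0.35],-0.1]
    - [[0,0,0],[0,0,0.18],-0.1]
    - [[0,0,0],[0,0,0],-0.1]
    - [[0,0,0],[0,0,0],-0.1]
    - [[0,0,0],[0,0,0],0.55]
    - [[0,0,0],[0,0,0],0.55]
    - [[0,0,0],[0,0,0],0.55]

```text
time_s: 30.02
position: [558.6, 111.4, 32.8]
eef_rot: [0.029, 1.0, 0.0, 0.0]
wrist_force: [-0.5, 0.0, -0.0]
gripper_width: 68.3
```

Call:
arm_command:
  targets:
    - [[0,0,0],[0,0,-0.5],0.6]
    - [[0,0,0],[0,0,-0.8],0.6]
    - [[0,0,0],[0.3,-0.6,-0.2],0.6]
    - [[0,0,0],[0.3,-0.8,0],0.6]
    - [[0,0,0],[0.3,-0.8,0],0.6]
    - [[0,0,0],[0,0,0],0.8]

```text
time_s: 30.78
position: [506.0, 2.3, 107.7]
eef_rot: [0.03, 1.0, -0.0, -0.0]
wrist_force: [0.3, 0.8, 0.8]
gripper_width: 78.2
```

```bash
python3 - <<'E'
from h import *
inbox(); objs()
rows([[657,-166.4,80]],[14],0.8,-18.5,0)
E
```

```text
top 124 case xy 37 -19 (array([36. , 34.7]), -3.4) z [ 3.9 11.4 16.1] [131. 138. 144.]
top 42 case xy -56 1 (array([25.1, 15.3]), 89.1) z [ 8.9 33.3 37.2] [134. 141. 149.]
top
 arms
35 px [317. 180.] (array([ 683., -273.]), array([32.6,  6.5]), 27.7) z [27.1 32.  35.5] rgb [199. 123. 146.]
37 px [247. 213.] (array([594.5, -87.3]), array([34.1,  6.9]), -37.4) z [26.8 31.7 36. ] rgb [  1. 151. 145.]
29 px [320. 218.] (array([ 581.1, -278.8]), array([32.3,  4.8]), 89.5) z [24.3 32.1 34.9] rgb [170. 139.  46.]
37 px [257. 245.] (array([ 510. , -111.9]), array([32.7,  6.9]), -19.0) z [26.3 31.1 35.5] rgb [169. 138.  44.]
34 px [324. 271.] (array([ 442. , -286.5]), array([31.3,  7. ]), 6.0) z [28.2 31.3 36. ] rgb [134. 108.  35.]
 bodies
197 px [317. 182.] (array([ 682.8, -276.5]), array([53.2, 43.7]), -57.9) z [ 5.   8.2 33. ] rgb [193. 119. 138.]
183 px [277. 191.] (array([ 658.7, -165. ]), array([63.9, 37.2]), -17.8) z [ 5.2  9.3 12.8] rgb [157. 152. 144.]
207 px [248. 215.] (array([595.7, -86.1]), array([49. , 45.8]), -0.3) z [ 4.9  7.6 32.8] rgb [ 20. 142. 133.]
202 px [320. 218.] (ar
[... 1458 characters left out ...]
0. 276.] (array([ 440.6, -289.8]), array([45.4, 42. ]), -3.8) z [ 4.8  7.2 32. ] rgb [124. 101.  57.]
t 30.98 pos [507.9   4.7 107.9] yaw 86.7 turn 74.8 w 79.1
[[[0,0,-1.07],[-0.227,-0.232,0.04],0.8],[[0,0,-1.07],[-0.204,-0.252,0.04],0.8],[[0,0,-1.07],[-0.18,-0.27,0.04],0.8],[[0,0,-1.07],[-0.154,-0.285,0.04],0.8],[[0,0,-1.07],[-0.127,-0.299,0.04],0.8],[[0,0,-1.07],[-0.098,-0.309,0.04],0.8],[[0,0,-1.07],[-0.069,-0.317,0.04],0.8],[[0,0,-1.07],[-0.039,-0.322,0.04],0.8]]
[[[0,0,-1.07],[-0.009,-0.324,0.04],0.8],[[0,0,-1.07],[0.021,-0.324,0.04],0.8],[[0,0,-1.07],[0.051,-0.32,0.04],0.8],[[0,0,-1.07],[0.081,-0.314,0.04],0.8],[[0,0,-1.07],[0.11,-0.305,0.04],0.8],[[0,0,-1.07],[0.138,-0.294,0.04],0.8]]
```

```bash
python3 - <<'E'
from h import *
rows([[657,-165.8,70]],[22],0.8,-18.5,-1)
E
```

```text
t 30.98 pos [507.9   4.7 107.9] yaw 86.7 turn -105.2 w 79.1
[[[0,0,0.96],[-0.144,-0.147,0.035],0.8],[[0,0,0.96],[-0.156,-0.135,0.035],0.8],[[0,0,0.96],[-0.167,-0.121,0.035],0.8],[[0,0,0.96],[-0.176,-0.107,0.035],0.8],[[0,0,0.96],[-0.184,-0.092,0.035],0.8],[[0,0,0.96],[-0.191,-0.076,0.035],0.8],[[0,0,0.96],[-0.197,-0.06,0.035],0.8],[[0,0,0.96],[-0.201,-0.043,0.035],0.8]]
[[[0,0,0.96],[-0.204,-0.026,0.035],0.8],[[0,0,0.96],[-0.206,-0.009,0.035],0.8],[[0,0,0.96],[-0.206,0.008,0.035],0.8],[[0,0,0.96],[-0.204,0.025,0.035],0.8],[[0,0,0.96],[-0.202,0.042,0.035],0.8],[[0,0,0.96],[-0.197,0.059,0.035],0.8],[[0,0,0.96],[-0.192,0.075,0.035],0.8],[[0,0,0.96],[-0.185,0.091,0.035],0.8]]
[[[0,0,0.96],[-0.177,0.106,0.035],0.8],[[0,0,0.96],[-0.167,0.12,0.035],0.8],[[0,0,0.96],[-0.156,0.134,0.035],0.8],[[0,0,0.96],[-0.145,0.146,0.035],0.8],[[0,0,0.96],[-0.132,0.158,0.035],0.8],[[0,0,0.96],[-0.118,0.168,0.035],0.8]]
```

Call:
arm_command:
  targets:
    - [[0,0,0.96],[-0.14,-0.15,0.03],0.8]
    - [[0,0,0.96],[-0.16,-0.14,0.03],0.8]
    - [[0,0,0.96],[-0.17,-0.12,0.03],0.8]
    - [[0,0,0.96],[-0.18,-0.11,0.03],0.8]
    - [[0,0,0.96],[-0.18,-0.09,0.03],0.8]
    - [[0,0,0.96],[-0.19,-0.08,0.03],0.8]
    - [[0,0,0.96],[-0.2,-0.06,0.03],0.8]
    - [[0,0,0.96],[-0.2,-0.04,0.03],0.8]

```text
time_s: 31.98
position: [562.4, -57.6, 95.5]
eef_rot: [0.356, 0.934, 0.0, -0.0]
wrist_force: [0.0, 0.1, 0.2]
gripper_width: 79.5
```

Call:
arm_command:
  targets:
    - [[0,0,0.96],[-0.2,-0.03,0.04],0.8]
    - [[0,0,0.96],[-0.21,-0.01,0.04],0.8]
    - [[0,0,0.96],[-0.21,0.01,0.04],0.8]
    - [[0,0,0.96],[-0.2,0.03,0.04],0.8]
    - [[0,0,0.96],[-0.2,0.04,0.04],0.8]
    - [[0,0,0.96],[-0.2,0.06,0.04],0.8]
    - [[0,0,0.96],[-0.19,0.08,0.04],0.8]
    - [[0,0,0.96],[-0.19,0.09,0.04],0.8]

```text
time_s: 32.98
position: [616.8, -119.9, 79.3]
eef_rot: [0.644, 0.765, 0.0, -0.0]
wrist_force: [-0.0, 0.5, -0.6]
gripper_width: 79.4
```

Call:
arm_command:
  targets:
    - [[0,0,0.96],[-0.18,0.11,0.04],0.8]
    - [[0,0,0.96],[-0.17,0.12,0.04],0.8]
    - [[0,0,0.96],[-0.16,0.13,0.04],0.8]
    - [[0,0,0.96],[-0.15,0.15,0.04],0.8]
    - [[0,0,0.96],[-0.13,0.16,0.04],0.8]
    - [[0,0,0.96],[-0.12,0.17,0.04],0.8]
    - [[0,0,0],[0,0,0.4],0.8]
    - [[0,0,0],[0,0,0],0.8]

```text
time_s: 33.98
position: [654.3, -166.8, 44.3]
eef_rot: [0.813, 0.582, -0.002, -0.002]
wrist_force: [0.3, 0.2, -0.1]
gripper_width: 79.1
```

```bash
python3 - <<'E'
from h import *
imaging.snapshot('top');imaging.snapshot('side'); near((657,-166),50); inbox()
rows([[656.8,-165.6,13]],[4],0.8,-18.5)
E
```

```text
top plate 6 (array([ 646.3, -156.3]), array([84.3, 30.5]), 74.3) pca 72.9 med [ 647.1 -154.9    4.7]
side grey 145 (array([ 654.3, -167. ]), array([59.8, 37. ]), -18.8) pca -21.9 med [ 652.2 -166.6    7.8]
top 247 case xy 36 -36 (array([66.2, 35.7]), 88.5) z [ 2.5 11.1 17.1] [141. 147. 153.]
top 243 case xy 32 -114 (array([63.8, 34.9]), 88.5) z [ 2.4 11.9 16.9] [142. 149. 155.]
top 45 case xy -55 1 (array([23.4, 19. ]), 87.1) z [ 6.3 33.1 36.9] [140. 148. 157.]
side 104 case xy 34 -30 (array([77.1, 37. ]), 84.8) z [ 4.  11.2 16.4] [130. 135. 141.]
side 107 case xy 29 -99 (array([76.9, 36.3]), 86.3) z [ 2.9 10.8 14.8] [131. 135. 141.]
t 34.27 pos [ 656.8 -168.3   48.2] yaw -18.9 turn 0.4 w 79.4
[[[0,0,-0.02],[0.013,-0.004,0.176],0.8],[[0,0,-0.02],[0.013,-0.004,0.176],0.8],[[0,0,-0.02],[0.013,-0.004,0.176],0.8],[[0,0,-0.02],[0.013,-0.004,0.176],0.8]]
```

Call:
arm_command:
  targets:
    - [[0,0,0],[0.02,0,0.25],0.8]
    - [[0,0,0],[0.02,0,0.25],0.8]
    - [[0,0,0],[0.01,0,0.2],0.8]
    - [[0,0,0],[0,0,0],0.8]
    - [[0,0,0],[0,0,0],-0.1]
    - [[0,0,0],[0,0,0],-0.1]
    - [[0,0,0],[0,0,0],-0.1]
    - [[0,0,0],[0,0,0],-0.1]

```text
time_s: 35.28
position: [657.2, -166.0, 12.5]
eef_rot: [0.814, 0.581, -0.0, -0.0]
wrist_force: [-0.0, -0.5, -0.2]
gripper_width: 59.9
```

Call:
arm_command:
  targets:
    - [[0,0,0],[0,0,0],-0.1]
    - [[0,0,0],[0,0,-0.2],-0.1]
    - [[0,0,0],[0,0,-0.5],-0.1]
    - [[0,0,0],[0,0,-0.6],-0.1]
    - [[0,0,0],[0,0,-0.6],-0.1]
    - [[0,0,0],[0,0,0],-0.1]
    - [[0,0,0],[0,0,0],-0.1]

```text
time_s: 36.15
position: [656.8, -165.9, 107.1]
eef_rot: [0.814, 0.581, -0.0, -0.0]
wrist_force: [0.8, 0.6, -0.1]
gripper_width: 59.7
```

```bash
python3 - <<'E'
from h import *
x,y=case(33,38); a,b=case(-20,-60)
# first leg toward -x to stay clear of the open lid
rows([[a,b,110],[x,y,110]],[12,8],-0.1,180/np.pi*CY+90)
E
```

```text
t 36.15 pos [ 656.8 -165.9  107.1] yaw -18.9 turn -74.3 w 59.7
[[[0,0,0.74],[0.446,-0.413,-0.005],-0.1],[[0,0,0.74],[0.419,-0.441,-0.005],-0.1],[[0,0,0.74],[0.389,-0.467,-0.005],-0.1],[[0,0,0.74],[0.358,-0.492,-0.004],-0.1],[[0,0,0.74],[0.325,-0.514,-0.004],-0.1],[[0,0,0.74],[0.291,-0.534,-0.004],-0.1],[[0,0,0.74],[0.256,-0.552,-0.004],-0.1],[[0,0,0.74],[0.22,-0.567,-0.004],-0.1]]
[[[0,0,0.74],[0.183,-0.58,-0.004],-0.1],[[0,0,0.74],[0.145,-0.591,-0.004],-0.1],[[0,0,0.74],[0.106,-0.599,-0.004],-0.1],[[0,0,0.74],[0.067,-0.604,-0.004],-0.1],[[0,0,0.74],[0.236,-0.147,0.0],-0.1],[[0,0,0.74],[0.226,-0.162,0.0],-0.1],[[0,0,0.74],[0.215,-0.176,0.0],-0.1],[[0,0,0.74],[0.204,-0.19,0.0],-0.1]]
[[[0,0,0.74],[0.191,-0.203,0.0],-0.1],[[0,0,0.74],[0.177,-0.215,0.0],-0.1],[[0,0,0.74],[0.163,-0.226,0.0],-0.1],[[0,0,0.74],[0.148,-0.236,0.0],-0.1]]
```

Call:
arm_command:
  targets:
    - [[0,0,0.74],[0.45,-0.41,0],-0.1]
    - [[0,0,0.74],[0.42,-0.44,0],-0.1]
    - [[0,0,0.74],[0.39,-0.47,0],-0.1]
    - [[0,0,0.74],[0.36,-0.49,0],-0.1]
    - [[0,0,0.74],[0.33,-0.51,0],-0.1]
    - [[0,0,0.74],[0.29,-0.53,0],-0.1]
    - [[0,0,0.74],[0.26,-0.55,0],-0.1]
    - [[0,0,0.74],[0.22,-0.57,0],-0.1]

```text
time_s: 37.15
position: [557.3, 57.4, 105.5]
eef_rot: [0.936, 0.353, -0.002, -0.001]
wrist_force: [0.5, -0.2, -0.4]
gripper_width: 59.9
```

Call:
arm_command:
  targets:
    - [[0,0,0.74],[0.18,-0.58,0],-0.1]
    - [[0,0,0.74],[0.15,-0.59,0],-0.1]
    - [[0,0,0.74],[0.11,-0.6,0],-0.1]
    - [[0,0,0.74],[0.07,-0.6,0],-0.1]
    - [[0,0,0.74],[0.24,-0.15,0],-0.1]
    - [[0,0,0.74],[0.23,-0.16,0],-0.1]
    - [[0,0,0.74],[0.22,-0.18,0],-0.1]
    - [[0,0,0.74],[0.2,-0.19,0],-0.1]

```text
time_s: 38.15
position: [538.3, 215.7, 105.4]
eef_rot: [0.995, 0.103, -0.002, 0.0]
wrist_force: [-0.1, -0.0, -1.1]
gripper_width: 59.6
```

Call:
arm_command:
  targets:
    - [[0,0,0.74],[0.19,-0.2,0],-0.1]
    - [[0,0,0.74],[0.18,-0.22,0],-0.1]
    - [[0,0,0.74],[0.16,-0.23,0],-0.1]
    - [[0,0,0.74],[0.15,-0.24,0],-0.1]
    - [[0,0,0],[0,0,0.4],-0.1]
    - [[0,0,0],[0,0,0],-0.1]
    - [[0,0,0],[0,0,0],-0.1]
    - [[0,0,0],[0,0,0],-0.1]

```text
time_s: 39.15
position: [568.5, 263.6, 87.8]
eef_rot: [1.0, -0.025, 0.0, -0.0]
wrist_force: [-0.7, -0.3, 0.1]
gripper_width: 59.8
```

```bash
python3 - <<'E'
from h import *
x,y=case(33,38)
rows([[x,y,45],[x,y,33.5]],[2,1],-0.1,180/np.pi*CY+90)
E
```

```text
t 39.15 pos [568.5 263.6  87.8] yaw -92.9 turn -0.3 w 59.8
[[[0,0,0.02],[-0.013,0.01,0.428],-0.1],[[0,0,0.02],[-0.013,0.01,0.428],-0.1],[[0,0,0.02],[-0.0,0.0,0.23],-0.1]]
```

Call:
arm_command:
  targets:
    - [[0,0,0],[-0.01,0.01,0.43],-0.1]
    - [[0,0,0],[-0.02,0.01,0.43],-0.1]
    - [[0,0,0],[0,0,0.22],-0.1]
    - [[0,0,0],[0,0,0],-0.1]
    - [[0,0,0],[0,0,0],-0.1]
    - [[0,0,0],[0,0,0],0.55]
    - [[0,0,0],[0,0,0],0.55]
    - [[0,0,0],[0,0,0],0.55]

```text
time_s: 40.15
position: [567.3, 263.1, 34.2]
eef_rot: [1.0, -0.025, 0.0, -0.0]
wrist_force: [0.0, -0.3, -0.5]
gripper_width: 68.2
```

Call:
arm_command:
  targets:
    - [[0,0,0],[0,0,-0.5],0.55]
    - [[0,0,0],[0,0,-0.8],0.3]
    - [[0,0,0],[-0.2,0.7,-0.2],0]
    - [[0,0,0],[-0.2,0.9,0],-0.4]
    - [[0,0,0],[-0.2,0.9,0],-0.4]
    - [[0,0,0],[-0.2,0.9,0],-0.4]

```text
time_s: 40.9
position: [518.1, 94.0, 109.0]
eef_rot: [1.0, -0.025, 0.0, -0.0]
wrist_force: [0.7, 0.2, 0.2]
gripper_width: 26.4
```

```bash
python3 - <<'E'
from h import *
imaging.snapshot('top')
near((508,-112.5),40)
rows([[508.2,-112.8,90]],[8],-0.4,71)
E
```

```text
top arm 37 (array([ 509.9, -112. ]), array([32.7,  6.7]), -18.6) pca -19.4 med [ 510.5 -112.2   32. ]
top plate 228 (array([ 507.1, -115.6]), array([73. , 71.3]), 39.9) pca 8.1 med [ 509.7 -111.4    6.1]
side arm 45 (array([ 507.2, -112.8]), array([32.7,  7.9]), -20.1) pca -19.4 med [ 505.7 -113.1   29.9]
side plate 135 (array([ 508.5, -113.3]), array([55.7, 53.4]), -33.0) pca -55.4 med [ 506.9 -115.8    5.6]
t 41.05 pos [517.9  93.7 108.8] yaw -93.1 turn -15.9 w 26.4
[[[0,0,0.4],[0.004,0.517,0.047],-0.4],[[0,0,0.4],[0.022,0.516,0.047],-0.4],[[0,0,0.4],[0.039,0.515,0.047],-0.4],[[0,0,0.4],[0.057,0.514,0.047],-0.4],[[0,0,0.4],[0.075,0.511,0.047],-0.4],[[0,0,0.4],[0.093,0.508,0.047],-0.4],[[0,0,0.4],[0.11,0.505,0.047],-0.4],[[0,0,0.4],[0.128,0.501,0.047],-0.4]]
```

Call:
arm_command:
  targets:
    - [[0,0,0.4],[0,0.52,0.05],-0.4]
    - [[0,0,0.4],[0.02,0.52,0.05],-0.4]
    - [[0,0,0.4],[0.04,0.52,0.05],-0.4]
    - [[0,0,0.4],[0.06,0.51,0.05],-0.4]
    - [[0,0,0.4],[0.08,0.51,0.05],-0.4]
    - [[0,0,0.4],[0.09,0.51,0.05],-0.4]
    - [[0,0,0.4],[0.11,0.51,0.3],-0.4]
    - [[0,0,0.4],[0.13,0.5,0.3],-0.4]

```text
time_s: 42.05
position: [510.8, -112.0, 63.9]
eef_rot: [0.986, -0.164, 0.001, -0.0]
wrist_force: [-1.2, -0.8, -0.2]
gripper_width: 26.3
```

Call:
arm_command:
  targets:
    - [[0,0,0],[0,0,0],-0.4]
    - [[0,0,0],[0,0,0],-0.4]
    - [[0,0,0],[0,0,0],-0.4]
    - [[0,0,0],[0,0,0],-0.4]

```text
time_s: 42.55
position: [509.8, -111.3, 64.3]
eef_rot: [0.987, -0.164, 0.001, 0.0]
wrist_force: [0.2, -0.0, 0.6]
gripper_width: 26.5
```

```bash
python3 - <<'E'
from h import *
rows([[508.3,-112.6,22]],[3],-0.4,70.5)
E
```

```text
t 42.55 pos [ 509.8 -111.3   64.3] yaw -108.8 turn -0.7 w 26.5
[[[0,0,0.04],[-0.007,0.011,0.282],-0.4],[[0,0,0.04],[-0.007,0.012,0.282],-0.4],[[0,0,0.04],[-0.007,0.012,0.282],-0.4]]
```

Call:
arm_command:
  targets:
    - [[0,0,0.06],[-0.01,0.02,0.3],-0.4]
    - [[0,0,0.06],[-0.01,0.02,0.3],-0.4]
    - [[0,0,0],[0,0,0.25],-0.4]
    - [[0,0,0],[0,0,0],-0.4]
    - [[0,0,0],[0,0,0],-1]
    - [[0,0,0],[0,0,0],-1]
    - [[0,0,0],[0,0,0],-1]
    - [[0,0,0],[0,0,0],-1]
  squeeze: 25

```text
time_s: 43.55
position: [508.3, -113.7, 21.7]
eef_rot: [0.986, -0.169, 0.001, 0.0]
wrist_force: [-0.3, 0.0, 0.6]
gripper_width: 6.6
```

Call:
arm_command:
  targets:
    - [[0,0,0],[0,0,-0.2],-1]
    - [[0,0,0],[0,0,-0.4],-1]
    - [[0,0,0],[0,0,-0.5],-1]
    - [[0,0,0],[0,0,-0.2],-1]
    - [[0,0,0],[0,0,0],-1]
    - [[0,0,0],[0,0,0],-1]

```text
time_s: 44.3
position: [506.9, -113.3, 85.4]
eef_rot: [0.986, -0.169, -0.001, -0.0]
wrist_force: [0.9, 0.6, -1.3]
gripper_width: 6.4
```

```bash
python3 - <<'E'
from h import *
x,y=case(-33,-114)
rows([[x,y,88]],[8],-1,180/np.pi*CY+90)
E
```

```text
t 44.3 pos [ 506.9 -113.3   85.4] yaw -109.5 turn 16.3 w 6.4
[[[0,0,-0.41],[-0.223,-0.525,-0.006],-1],[[0,0,-0.41],[-0.204,-0.533,-0.006],-1],[[0,0,-0.41],[-0.185,-0.54,-0.006],-1],[[0,0,-0.41],[-0.166,-0.546,-0.006],-1],[[0,0,-0.41],[-0.146,-0.552,-0.006],-1],[[0,0,-0.41],[-0.126,-0.556,-0.006],-1],[[0,0,-0.41],[-0.106,-0.561,-0.007],-1],[[0,0,-0.41],[-0.086,-0.564,-0.007],-1]]
```

Call:
arm_command:
  targets:
    - [[0,0,-0.41],[-0.22,-0.53,0],-1]
    - [[0,0,-0.41],[-0.2,-0.53,0],-1]
    - [[0,0,-0.41],[-0.18,-0.54,0],-1]
    - [[0,0,-0.41],[-0.17,-0.55,0],-1]
    - [[0,0,-0.41],[-0.15,-0.55,0],-1]
    - [[0,0,-0.41],[-0.13,-0.56,0],-1]
    - [[0,0,-0.41],[-0.11,-0.56,0],-1]
    - [[0,0,-0.41],[-0.09,-0.56,0],-1]

```text
time_s: 45.3
position: [492.3, 115.1, 84.9]
eef_rot: [1.0, -0.026, -0.001, 0.0]
wrist_force: [0.5, -0.2, -1.1]
gripper_width: 6.7
```

Call:
arm_command:
  targets:
    - [[0,0,0],[0,0,0.2],-1]
    - [[0,0,0],[0,0,0.2],-1]
    - [[0,0,0],[0,0,0],-1]
    - [[0,0,0],[0,0,0],-1]
    - [[0,0,0],[0,0,0],-1]

```text
time_s: 45.92
position: [493.7, 114.0, 66.5]
eef_rot: [1.0, -0.027, 0.0, -0.0]
wrist_force: [0.2, 0.3, -0.8]
gripper_width: 6.2
```

```bash
python3 - <<'E'
from h import *
x,y=case(-33,-114)
p,d,k=snap('side'); save(p,'s8.png',(140,80,290,200),4)
rows([[x,y,26.5]],[4],-1,180/np.pi*CY+90)
E
```

```text
t 45.98 pos [493.8 114.1  66.6] yaw -93.1 turn -0.0 w 6.3
[[[0,0,0.0],[-0.004,-0.002,0.2],-1],[[0,0,0.0],[-0.004,-0.002,0.2],-1],[[0,0,0.0],[-0.004,-0.002,0.2],-1],[[0,0,0.0],[-0.004,-0.002,0.2],-1]]
```

View pics/s8.png

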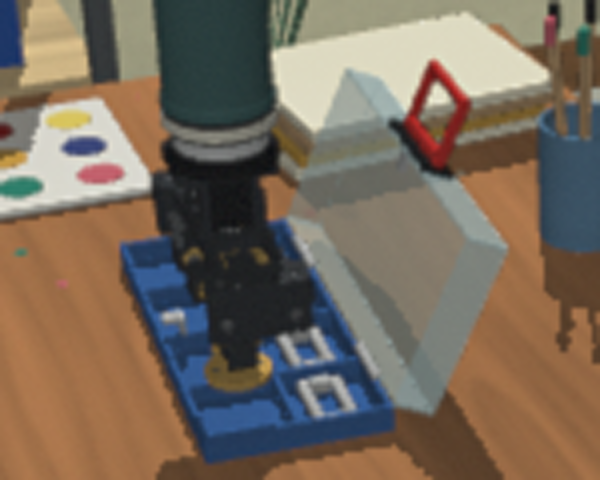

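The hook hangs level over the front end compartment at (238,370). Two links lie flat at (325,395) and (305,348). Lowering.

Call:
arm_command:
  targets:
    - [[0,0,0],[0,0,0.25],-1]
    - [[0,0,0],[0,0,0.25],-1]
    - [[0,0,0],[0,0,0.2],-1]
    - [[0,0,0],[0,0,0.09],-1]
    - [[0,0,0],[0,0,0],-1]
    - [[0,0,0],[0,0,0],-1]

```text
time_s: 46.72
position: [493.6, 114.5, 26.7]
eef_rot: [1.0, -0.027, 0.0, -0.0]
wrist_force: [-0.6, -0.5, -1.5]
gripper_width: 6.3
```

Call:
arm_command:
  targets:
    - [[0,0,0],[0,0,0],-0.6]
    - [[0,0,0],[0,0,0],-0.6]
    - [[0,0,0],[0,0,0],-0.6]
    - [[0,0,0],[0,0,-0.3],-0.6]
    - [[0,0,0],[0,0,-0.7],-0.5]
    - [[0,0,0],[0,0,-0.6],-0.4]
    - [[0,0,0],[0.2,0.9,0],-0.4]
    - [[0,0,0],[0.2,0.9,0],-0.4]

```text
time_s: 47.72
position: [509.6, 22.9, 108.9]
eef_rot: [1.0, -0.026, 0.002, -0.0]
wrist_force: [0.2, -0.5, 0.1]
gripper_width: 27.0
```

```bash
python3 - <<'E'
from h import *
imaging.snapshot('top'); imaging.snapshot('top')
inbox(); near((441,-287),40)
rows([[440.8,-286.9,70]],[12],-0.4,96.0)
E
```

```text
top 242 case xy 36 39 (array([66.8, 35.5]), 89.1) z [ 2.4 11.4 17.1] [135. 141. 146.]
top 44 case xy -55 1 (array([25.6, 16.9]), -60.9) z [10.9 32.6 38. ] [134. 141. 150.]
top 91 case xy -47 -116 (array([45.4, 15.9]), 89.5) z [ 3.4  9.7 35.4] [143. 123.  67.]
side 93 case xy 32 -104 (array([77.6, 36. ]), 81.9) z [ 3.1 11.4 15.4] [127. 131. 136.]
side 186 case xy -35 -115 (array([77.3, 48.4]), 81.8) z [ 3.2 10.1 34.4] [137. 115.  75.]
top arm 35 (array([ 442.2, -286.3]), array([31.6,  6.4]), 6.3) pca 5.4 med [ 442.  -285.8   32.4]
top plate 229 (array([ 440.5, -286.2]), array([73.7, 71. ]), 83.2) pca -82.3 med [ 441.9 -285.1    5.9]
side arm 59 (array([ 440. , -287.5]), array([35.6, 13. ]), 9.7) pca 6.8 med [ 438.5 -288.4   30.4]
side plate 186 (array([ 436.9, -286.9]), array([52.4, 44.9]), -34.7) pca 6.5 med [ 438.6 -291.9    5.9]
t 48.02 pos [508.4  24.  107.1] yaw -93.1 turn 9.1 w 26.6
[[[0,0,-0.15],[-0.085,0.524,0.062],-0.4],[[0,0,-0.15],[-0.091,0.522,0.062],-0.4],[[0,0,-0.15],[-0.098,0.521,0.062],-0.4],[[0,0,-0.15],[-0.105,0.52,0.062],-0.4],[[0,0,-0.15],[-0.112,0.518,0.062],-0.4],[[0,0,-0.15],[-0.119,0.517,0.062],-0.4],[[0,0,-0.15],[-0.126,0.515,0.062],-0.4],[[0,0,-0.15],[-0.133,0.514,0.062],-0.4]]
[[[0,0,-0.15],[-0.139,0.512,0.062],-0.4],[[0,0,-0.15],[-0.146,0.51,0.062],-0.4],[[0,0,-0.15],[-0.153,0.508,0.062],-0.4],[[0,0,-0.15],[-0.16,0.506,0.062],-0.4]]
```

Call:
arm_command:
  targets:
    - [[0,0,-0.15],[-0.08,0.52,0.06],-0.4]
    - [[0,0,-0.15],[-0.09,0.52,0.06],-0.4]
    - [[0,0,-0.15],[-0.1,0.52,0.06],-0.4]
    - [[0,0,-0.15],[-0.1,0.52,0.06],-0.4]
    - [[0,0,-0.15],[-0.11,0.52,0.06],-0.4]
    - [[0,0,-0.15],[-0.12,0.52,0.06],-0.4]
    - [[0,0,-0.15],[-0.13,0.52,0.06],-0.4]
    - [[0,0,-0.15],[-0.13,0.51,0.06],-0.4]

```text
time_s: 49.02
position: [463.9, -183.2, 82.7]
eef_rot: [1.0, 0.027, -0.0, -0.0]
wrist_force: [0.2, 0.1, 0.6]
gripper_width: 26.6
```

Call:
arm_command:
  targets:
    - [[0,0,-0.15],[-0.14,0.51,0.06],-0.4]
    - [[0,0,-0.15],[-0.15,0.51,0.06],-0.4]
    - [[0,0,-0.15],[-0.15,0.51,0.06],-0.4]
    - [[0,0,-0.15],[-0.16,0.51,0.06],-0.4]
    - [[0,0,0],[0,0,0.2],-0.4]
    - [[0,0,0],[0,0,0],-0.4]
    - [[0,0,0],[0,0,0],-0.4]
    - [[0,0,0],[0,0,0],-0.4]

```text
time_s: 50.02
position: [441.4, -286.9, 60.9]
eef_rot: [0.999, 0.052, 0.0, 0.0]
wrist_force: [-0.3, 0.3, 0.6]
gripper_width: 26.7
```

```bash
python3 - <<'E'
from h import *
rows([[440.8,-286.9,22]],[3],-0.4,96)
E
```

```text
t 50.02 pos [ 441.4 -286.9   60.9] yaw -84.0 turn 0.0 w 26.7
[[[0,0,-0.0],[-0.004,-0.001,0.259],-0.4],[[0,0,-0.0],[-0.004,-0.001,0.259],-0.4],[[0,0,-0.0],[-0.004,-0.001,0.259],-0.4]]
```

Call:
arm_command:
  targets:
    - [[0,0,0],[-0.01,0,0.3],-0.4]
    - [[0,0,0],[0,0,0.28],-0.4]
    - [[0,0,0],[0,0,0.2],-0.4]
    - [[0,0,0],[0,0,0],-0.4]
    - [[0,0,0],[0,0,0],-1]
    - [[0,0,0],[0,0,0],-1]
    - [[0,0,0],[0,0,0],-1]
    - [[0,0,0],[0,0,0],-1]
  squeeze: 25

```text
time_s: 51.02
position: [440.8, -287.9, 22.1]
eef_rot: [0.999, 0.051, 0.0, 0.0]
wrist_force: [-0.2, 0.4, 0.6]
gripper_width: 6.7
```

Call:
arm_command:
  targets:
    - [[0,0,0],[0,0,-0.2],-1]
    - [[0,0,0],[0,0,-0.4],-1]
    - [[0,0,0],[0,0,-0.5],-1]
    - [[0,0,0],[0,0,-0.4],-1]
    - [[0,0,0],[0,0,0],-1]
    - [[0,0,0],[0,0,0],-1]

```text
time_s: 51.78
position: [440.0, -287.4, 96.2]
eef_rot: [0.999, 0.051, -0.0, -0.0]
wrist_force: [-0.2, 0.8, -0.9]
gripper_width: 6.1
```

```bash
python3 - <<'E'
from h import *
x,y=case(-33,114); a,b=case(-33,-114)
rows([[x,y,96]],[16],-1,180/np.pi*CY+90)
E
```

```text
t 51.77 pos [ 440.  -287.4   96.2] yaw -84.1 turn -9.1 w 6.1
[[[0,0,0.11],[0.162,-0.774,0.001],-1],[[0,0,0.11],[0.155,-0.776,0.001],-1],[[0,0,0.11],[0.147,-0.777,0.001],-1],[[0,0,0.11],[0.139,-0.779,0.001],-1],[[0,0,0.11],[0.132,-0.78,0.001],-1],[[0,0,0.11],[0.124,-0.781,0.001],-1],[[0,0,0.11],[0.116,-0.783,0.001],-1],[[0,0,0.11],[0.108,-0.784,0.001],-1]]
[[[0,0,0.11],[0.101,-0.785,0.001],-1],[[0,0,0.11],[0.093,-0.786,0.001],-1],[[0,0,0.11],[0.085,-0.787,0.001],-1],[[0,0,0.11],[0.077,-0.787,0.001],-1],[[0,0,0.11],[0.07,-0.788,0.001],-1],[[0,0,0.11],[0.062,-0.789,0.001],-1],[[0,0,0.11],[0.054,-0.789,0.001],-1],[[0,0,0.11],[0.046,-0.79,0.001],-1]]
```

Call:
arm_command:
  targets:
    - [[0,0,0.11],[0.16,-0.77,0],-1]
    - [[0,0,0.11],[0.16,-0.78,0],-1]
    - [[0,0,0.11],[0.15,-0.78,0],-1]
    - [[0,0,0.11],[0.14,-0.78,0],-1]
    - [[0,0,0.11],[0.13,-0.78,0],-1]
    - [[0,0,0.11],[0.12,-0.78,0],-1]
    - [[0,0,0.11],[0.12,-0.78,0],-1]
    - [[0,0,0.11],[0.11,-0.78,0],-1]

```text
time_s: 52.78
position: [472.1, 28.2, 95.4]
eef_rot: [1.0, 0.013, -0.001, 0.0]
wrist_force: [0.8, -0.6, -1.7]
gripper_width: 6.7
```

Call:
arm_command:
  targets:
    - [[0,0,0.11],[0.1,-0.78,0],-1]
    - [[0,0,0.11],[0.09,-0.79,0],-1]
    - [[0,0,0.11],[0.08,-0.79,0],-1]
    - [[0,0,0.11],[0.08,-0.79,0],-1]
    - [[0,0,0.11],[0.07,-0.79,0],-1]
    - [[0,0,0.11],[0.06,-0.79,0],-1]
    - [[0,0,0.11],[0.05,-0.79,0],-1]
    - [[0,0,0.11],[0.05,-0.79,0],-1]

```text
time_s: 53.78
position: [503.6, 342.9, 94.9]
eef_rot: [1.0, -0.025, -0.001, 0.001]
wrist_force: [0.3, -0.7, -0.7]
gripper_width: 6.3
```

Call:
arm_command:
  targets:
    - [[0,0,0],[0,0,0.2],-1]
    - [[0,0,0],[0,0,0.2],-1]
    - [[0,0,0],[0,0,0],-1]
    - [[0,0,0],[0,0,0],-1]
    - [[0,0,0],[0,0,0],-1]

```text
time_s: 54.4
position: [505.0, 341.8, 77.2]
eef_rot: [1.0, -0.026, 0.0, -0.0]
wrist_force: [-0.0, -0.2, -1.4]
gripper_width: 6.5
```

```bash
python3 - <<'E'
from h import *
x,y=case(-33,114)
p,d,k=snap('side'); save(p,'s9.png',(140,60,290,200),4)
rows([[x,y,26.5]],[4],-1,180/np.pi*CY+90)
E
```

```text
t 54.45 pos [505.1 342.   77.3] yaw -92.9 turn -0.2 w 6.7
[[[0,0,0.01],[0.002,-0.001,0.254],-1],[[0,0,0.01],[0.002,-0.001,0.254],-1],[[0,0,0.01],[0.002,-0.001,0.254],-1],[[0,0,0.01],[0.002,-0.001,0.254],-1]]
```

View pics/s9.png

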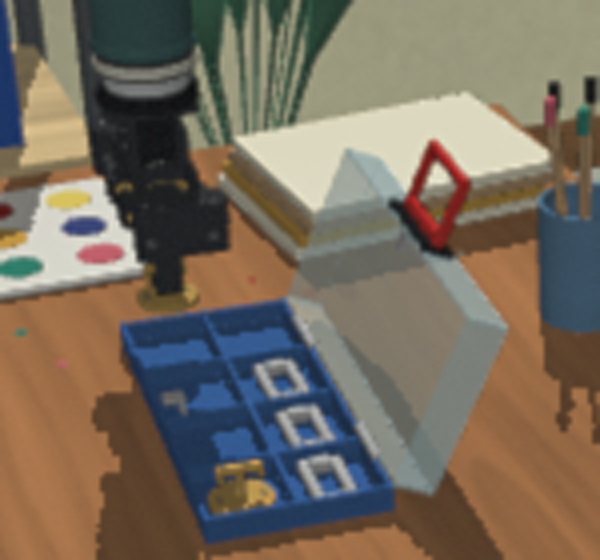

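The three links lie flat at (280,378), (305,425) and (325,473), the first hook stands at (240,485), and the second hangs over the far front compartment at (167,298). Lowering.

Call:
arm_command:
  targets:
    - [[0,0,0],[0,0,0.3],-1]
    - [[0,0,0],[0,0,0.35],-1]
    - [[0,0,0],[0,0,0.25],-1]
    - [[0,0,0],[0,0,0.11],-1]
    - [[0,0,0],[0,0,0],-1]
    - [[0,0,0],[0,0,0],-1]

```text
time_s: 55.2
position: [504.5, 342.2, 26.1]
eef_rot: [1.0, -0.025, -0.0, 0.0]
wrist_force: [-1.5, -0.2, 2.3]
gripper_width: 6.5
```

Call:
arm_command:
  targets:
    - [[0,0,0],[0,0,0],-0.6]
    - [[0,0,0],[0,0,0],-0.6]
    - [[0,0,0],[0,0,0],-0.6]
    - [[0,0,0],[0,0,-0.3],-0.6]
    - [[0,0,0],[0,0,-0.7],-0.5]
    - [[0,0,0],[0,0,-0.7],-0.4]
    - [[0,0,0],[0,0.9,0],-0.4]
    - [[0,0,0],[0,0.9,0],-0.4]

```text
time_s: 56.2
position: [501.0, 252.2, 113.5]
eef_rot: [1.0, -0.025, 0.002, -0.001]
wrist_force: [0.4, 0.4, -0.1]
gripper_width: 26.1
```

```bash
python3 - <<'E'
from h import *
imaging.snapshot('top'); imaging.snapshot('top')
inbox(); near((580,-279),40)
rows([[580,-279,80]],[20],-0.4,-0.5,0)
E
```

```text
top 242 case xy 37 40 (array([65.8, 35.2]), 89.0) z [ 3.3 11.5 16.8] [132. 137. 142.]
top 243 case xy 35 -37 (array([66.8, 34.9]), 85.7) z [ 2.3 11.9 17.3] [131. 137. 142.]
top 241 case xy 31 -114 (array([64.5, 34.7]), 88.8) z [ 2.3 12.2 16.7] [132. 138. 144.]
top 298 case xy -32 -117 (array([51. , 48.9]), 6.8) z [ 3.5 10.1 36.6] [135. 113.  53.]
side 138 case xy -36 112 (array([71.9, 50.4]), 86.2) z [ 3.7 10.6 34.5] [133. 112.  74.]
side 95 case xy 34 51 (array([82.4, 37. ]), 82.2) z [ 2.3 10.9 15.1] [126. 131. 137.]
side 104 case xy 34 -29 (array([83.9, 37.2]), 82.4) z [ 3.9 11.5 15.1] [127. 132. 138.]
side 108 case xy 29 -100 (array([78.5, 37.1]), 80.6) z [ 3.  10.4 15.7] [126. 131. 137.]
side 183 case xy -35 -116 (array([75.6, 49.1]), 82.3) z [ 3.3 10.3 35.7] [125. 105.  69.]
top arm 26 (array([ 581.1, -278.4]), array([31.5,  5. ]), 88.1) pca 88.9 med [ 581.9 -278.6   32.3]
top plate 239 (array([ 581.6, -278.4]), array([75.8, 71.1]), -33.3) pca -13.1 med [ 580.4 -280.4    6.2]
side arm 39 (array([ 578.7, -281.7]), array([34.1,  7. ]), 87.2) pca 87.9 med [ 578.2 -283.5   30.3]
sid
[... 214 characters left out ...]
146,0.518,0.032],-0.4],[[0,0,0.88],[0.185,0.505,0.032],-0.4],[[0,0,0.88],[0.223,0.49,0.032],-0.4],[[0,0,0.88],[0.26,0.471,0.032],-0.4],[[0,0,0.88],[0.295,0.45,0.032],-0.4],[[0,0,0.88],[0.329,0.426,0.032],-0.4],[[0,0,0.88],[0.36,0.4,0.032],-0.4]]
[[[0,0,0.88],[0.39,0.371,0.032],-0.4],[[0,0,0.88],[0.417,0.34,0.032],-0.4],[[0,0,0.88],[0.442,0.307,0.032],-0.4],[[0,0,0.88],[0.464,0.273,0.032],-0.4],[[0,0,0.88],[0.483,0.236,0.032],-0.4],[[0,0,0.88],[0.5,0.199,0.032],-0.4],[[0,0,0.88],[0.514,0.16,0.033],-0.4],[[0,0,0.88],[0.524,0.12,0.033],-0.4]]
[[[0,0,0.88],[0.532,0.08,0.033],-0.4],[[0,0,0.88],[0.537,0.039,0.033],-0.4],[[0,0,0.88],[0.538,-0.002,0.033],-0.4],[[0,0,0.88],[0.536,-0.043,0.033],-0.4]]
```

```bash
python3 - <<'E'
from h import *
rows([[580,-279.4,80]],[20],-0.4,-1.5,1)
E
```

```text
t 56.5 pos [500.7 253.2 112. ] yaw -92.9 turn 91.4 w 26.5
[[[0,0,-0.91],[0.106,0.528,0.032],-0.4],[[0,0,-0.91],[0.064,0.535,0.032],-0.4],[[0,0,-0.91],[0.021,0.538,0.031],-0.4],[[0,0,-0.91],[-0.022,0.538,0.031],-0.4],[[0,0,-0.91],[-0.065,0.535,0.031],-0.4],[[0,0,-0.91],[-0.107,0.528,0.031],-0.4],[[0,0,-0.91],[-0.149,0.518,0.031],-0.4],[[0,0,-0.91],[-0.19,0.504,0.031],-0.4]]
[[[0,0,-0.91],[-0.229,0.487,0.031],-0.4],[[0,0,-0.91],[-0.267,0.468,0.031],-0.4],[[0,0,-0.91],[-0.304,0.445,0.031],-0.4],[[0,0,-0.91],[-0.338,0.419,0.031],-0.4],[[0,0,-0.91],[-0.371,0.391,0.031],-0.4],[[0,0,-0.91],[-0.4,0.36,0.031],-0.4],[[0,0,-0.91],[-0.428,0.327,0.031],-0.4],[[0,0,-0.91],[-0.453,0.292,0.031],-0.4]]
[[[0,0,-0.91],[-0.474,0.255,0.031],-0.4],[[0,0,-0.91],[-0.493,0.216,0.031],-0.4],[[0,0,-0.91],[-0.509,0.176,0.031],-0.4],[[0,0,-0.91],[-0.521,0.135,0.031],-0.4]]
```

Call:
arm_command:
  targets:
    - [[0,0,-0.91],[0.11,0.53,0.02],-0.4]
    - [[0,0,-0.91],[0.06,0.54,0.02],-0.4]
    - [[0,0,-0.91],[0.02,0.54,0.02],-0.4]
    - [[0,0,-0.91],[-0.02,0.54,0.02],-0.4]
    - [[0,0,-0.91],[-0.07,0.54,0.03],-0.4]
    - [[0,0,-0.91],[-0.11,0.53,0.03],-0.4]
    - [[0,0,-0.91],[-0.15,0.52,0.03],-0.4]
    - [[0,0,-0.91],[-0.19,0.5,0.03],-0.4]

```text
time_s: 57.5
position: [532.2, 38.6, 101.4]
eef_rot: [0.957, 0.29, 0.0, -0.0]
wrist_force: [0.6, 0.1, -0.3]
gripper_width: 26.2
```

Call:
arm_command:
  targets:
    - [[0,0,-0.91],[-0.23,0.49,0.03],-0.4]
    - [[0,0,-0.91],[-0.27,0.47,0.03],-0.4]
    - [[0,0,-0.91],[-0.3,0.45,0.03],-0.4]
    - [[0,0,-0.91],[-0.34,0.42,0.03],-0.4]
    - [[0,0,-0.91],[-0.37,0.39,0.03],-0.4]
    - [[0,0,-0.91],[-0.4,0.36,0.03],-0.4]
    - [[0,0,-0.91],[-0.43,0.33,0.03],-0.4]
    - [[0,0,-0.91],[-0.45,0.29,0.03],-0.4]

```text
time_s: 58.5
position: [563.8, -175.3, 89.3]
eef_rot: [0.818, 0.575, 0.0, 0.0]
wrist_force: [0.4, 0.6, -0.2]
gripper_width: 26.5
```

Call:
arm_command:
  targets:
    - [[0,0,-0.91],[-0.47,0.26,0.03],-0.4]
    - [[0,0,-0.91],[-0.49,0.22,0.03],-0.4]
    - [[0,0,-0.91],[-0.51,0.18,0.03],-0.4]
    - [[0,0,-0.91],[-0.52,0.13,0.03],-0.4]
    - [[0,0,0],[0,0,0.3],-0.4]
    - [[0,0,0],[0,0,0],-0.4]
    - [[0,0,0],[0,0,0],-0.4]
    - [[0,0,0],[0,0,0],-0.4]

```text
time_s: 59.5
position: [578.3, -280.9, 68.4]
eef_rot: [0.718, 0.696, 0.0, 0.0]
wrist_force: [-0.2, 0.1, 0.4]
gripper_width: 26.5
```

```bash
python3 - <<'E'
from h import *
rows([[580,-279.4,22]],[3],-0.4,-1.5)
near((580,-279),40)
E
```

```text
t 59.5 pos [ 578.3 -280.9   68.4] yaw -1.9 turn 0.4 w 26.5
[[[0,0,-0.02],[0.01,0.011,0.31],-0.4],[[0,0,-0.02],[0.01,0.011,0.31],-0.4],[[0,0,-0.02],[0.01,0.011,0.31],-0.4]]
top plate 29 (array([ 574.2, -255.8]), array([56.8, 14.9]), 2.0) pca -0.6 med [ 583.8 -259.4    5.5]
side arm 38 (array([ 579.2, -280.8]), array([35.8,  7.2]), -88.0) pca -89.5 med [ 578.4 -282.    30.1]
side plate 168 (array([ 574.8, -278.6]), array([53.1, 51. ]), -26.2) pca -32.1 med [ 575.3 -283.6    5.6]
```

Call:
arm_command:
  targets:
    - [[0,0,0],[0.02,0.02,0.35],-0.4]
    - [[0,0,0],[0.02,0.02,0.35],-0.4]
    - [[0,0,0],[0,0,0.23],-0.4]
    - [[0,0,0],[0,0,0],-0.4]
    - [[0,0,0],[0,0,0],-1]
    - [[0,0,0],[0,0,0],-1]
    - [[0,0,0],[0,0,0],-1]
    - [[0,0,0],[0,0,0],-1]
  squeeze: 25

```text
time_s: 60.6
position: [580.7, -280.2, 22.4]
eef_rot: [0.719, 0.695, 0.0, 0.001]
wrist_force: [0.2, -0.3, 2.1]
gripper_width: 6.3
```

Call:
arm_command:
  targets:
    - [[0,0,0],[0,0,-0.2],-1]
    - [[0,0,0],[0,0,-0.4],-1]
    - [[0,0,0],[0,0,-0.5],-1]
    - [[0,0,0],[0,0,-0.4],-1]
    - [[0,0,0],[0,0,0],-1]
    - [[0,0,0],[0,0,0],-1]

```text
time_s: 61.35
position: [579.8, -279.7, 96.5]
eef_rot: [0.719, 0.695, -0.0, -0.0]
wrist_force: [-0.2, 1.0, -0.6]
gripper_width: 7.0
```

```bash
python3 - <<'E'
from h import *
x,y=case(33,114); a,b=case(-5,-60)
rows([[a,b,98],[x,y,98]],[15,9],-1,180/np.pi*CY+90,0)
E
```

```text
t 61.35 pos [ 579.8 -279.7   96.5] yaw -1.9 turn 88.7 w 7.0
[[[0,0,-0.74],[0.593,-0.094,-0.002],-1],[[0,0,-0.74],[0.597,-0.056,-0.002],-1],[[0,0,-0.74],[0.6,-0.017,-0.002],-1],[[0,0,-0.74],[0.6,0.022,-0.002],-1],[[0,0,-0.74],[0.597,0.06,-0.002],-1],[[0,0,-0.74],[0.592,0.099,-0.002],-1],[[0,0,-0.74],[0.584,0.137,-0.002],-1],[[0,0,-0.74],[0.574,0.174,-0.002],-1]]
[[[0,0,-0.74],[0.562,0.211,-0.002],-1],[[0,0,-0.74],[0.547,0.246,-0.002],-1],[[0,0,-0.74],[0.53,0.281,-0.002],-1],[[0,0,-0.74],[0.511,0.315,-0.002],-1],[[0,0,-0.74],[0.489,0.347,-0.002],-1],[[0,0,-0.74],[0.466,0.378,-0.002],-1],[[0,0,-0.74],[0.441,0.407,-0.002],-1],[[0,0,-0.74],[0.142,0.37,-0.0],-1]]
[[[0,0,-0.74],[0.117,0.378,-0.0],-1],[[0,0,-0.74],[0.093,0.385,-0.0],-1],[[0,0,-0.74],[0.068,0.39,-0.0],-1],[[0,0,-0.74],[0.043,0.393,-0.0],-1],[[0,0,-0.74],[0.017,0.395,-0.0],-1],[[0,0,-0.74],[-0.008,0.396,-0.0],-1],[[0,0,-0.74],[-0.034,0.394,-0.0],-1],[[0,0,-0.74],[-0.059,0.391,-0.0],-1]]
```

Call:
arm_command:
  targets:
    - [[0,0,-0.74],[0.59,-0.09,0],-1]
    - [[0,0,-0.74],[0.6,-0.06,0],-1]
    - [[0,0,-0.74],[0.6,-0.02,0],-1]
    - [[0,0,-0.74],[0.6,0.02,0],-1]
    - [[0,0,-0.74],[0.6,0.06,0],-1]
    - [[0,0,-0.74],[0.59,0.1,0],-1]
    - [[0,0,-0.74],[0.58,0.14,0],-1]
    - [[0,0,-0.74],[0.57,0.17,0],-1]

```text
time_s: 62.35
position: [548.9, -41.0, 95.2]
eef_rot: [0.516, 0.856, -0.001, -0.001]
wrist_force: [-0.7, 0.0, -0.5]
gripper_width: 6.4
```

Call:
arm_command:
  targets:
    - [[0,0,-0.74],[0.56,0.21,0],-1]
    - [[0,0,-0.74],[0.55,0.25,0],-1]
    - [[0,0,-0.74],[0.53,0.28,0],-1]
    - [[0,0,-0.74],[0.51,0.31,0],-1]
    - [[0,0,-0.74],[0.49,0.35,0],-1]
    - [[0,0,-0.74],[0.47,0.38,0],-1]
    - [[0,0,-0.74],[0.44,0.41,0],-1]
    - [[0,0,-0.74],[0.14,0.37,0],-1]

```text
time_s: 63.35
position: [528.1, 186.6, 95.3]
eef_rot: [0.28, 0.96, -0.001, -0.001]
wrist_force: [0.3, -0.4, -0.6]
gripper_width: 6.2
```

Call:
arm_command:
  targets:
    - [[0,0,-0.74],[0.12,0.38,0],-1]
    - [[0,0,-0.74],[0.09,0.39,0],-1]
    - [[0,0,-0.74],[0.07,0.39,0],-1]
    - [[0,0,-0.74],[0.04,0.39,0],-1]
    - [[0,0,-0.74],[0.02,0.4,0],-1]
    - [[0,0,-0.74],[-0.01,0.4,0],-1]
    - [[0,0,-0.74],[-0.03,0.39,0],-1]
    - [[0,0,-0.74],[-0.06,0.39,0],-1]

```text
time_s: 64.35
position: [572.1, 339.8, 96.6]
eef_rot: [0.025, 1.0, -0.0, -0.0]
wrist_force: [1.0, 0.0, -1.7]
gripper_width: 6.3
```

Call:
arm_command:
  targets:
    - [[0,0,0],[0,0,0.2],-1]
    - [[0,0,0],[0,0,0.2],-1]
    - [[0,0,0],[0,0,0],-1]
    - [[0,0,0],[0,0,0],-1]
    - [[0,0,0],[0,0,0],-1]

```text
time_s: 64.97
position: [571.9, 338.4, 77.1]
eef_rot: [0.027, 1.0, 0.0, 0.0]
wrist_force: [0.2, 1.1, -2.1]
gripper_width: 6.9
```

```bash
python3 - <<'E'
from h import *
x,y=case(33,114)
p,d,k=snap('side'); save(p,'s10.png',(140,60,290,200),4)
rows([[x,y,26.5]],[4],-1,180/np.pi*CY+90)
E
```

```text
t 65.03 pos [571.9 338.5  77.3] yaw 86.9 turn -0.0 w 6.7
[[[0,0,0.0],[0.003,-0.0,0.254],-1],[[0,0,0.0],[0.003,-0.0,0.254],-1],[[0,0,0.0],[0.003,-0.0,0.254],-1],[[0,0,0.0],[0.003,-0.0,0.254],-1]]
```

View pics/s10.png

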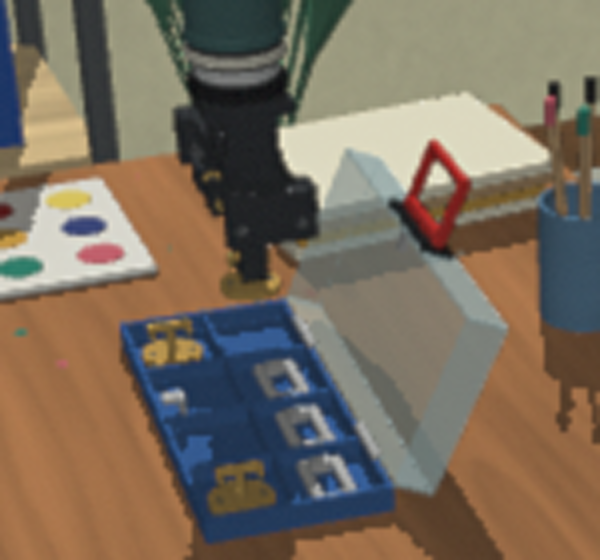

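The third hook hangs level at (250,285) over the last rear compartment. Everything else sits in place.

Call:
arm_command:
  targets:
    - [[0,0,0],[0,0,0.3],-1]
    - [[0,0,0],[0,0,0.35],-1]
    - [[0,0,0],[0,0,0.25],-1]
    - [[0,0,0],[0,0,0.11],-1]
    - [[0,0,0],[0,0,0],-1]
    - [[0,0,0],[0,0,0],-1]

```text
time_s: 65.78
position: [571.5, 338.6, 26.4]
eef_rot: [0.027, 1.0, -0.0, -0.0]
wrist_force: [-2.1, -1.5, 4.8]
gripper_width: 6.4
```

Call:
arm_command:
  targets:
    - [[0,0,0],[0,0,0],-0.6]
    - [[0,0,0],[0,0,0],-0.6]
    - [[0,0,0],[0,0,0],-0.6]
    - [[0,0,0],[0,0,-0.3],-0.6]
    - [[0,0,0],[0,0,-0.7],-0.6]
    - [[0,0,0],[0,0,-0.9],-0.6]
    - [[0,0,0],[0.8,0,-0.6],-0.6]
    - [[0,0,0],[0.9,0,-0.5],-0.6]

```text
time_s: 66.78
position: [487.2, 343.8, 179.3]
eef_rot: [0.028, 1.0, 0.001, 0.002]
wrist_force: [-0.1, 0.4, 0.2]
gripper_width: 17.9
```

Call:
arm_command:
  targets:
    - [[0,0,0],[0.5,0.9,0],-0.6]
    - [[0,0,0],[0.5,0.9,0],-0.6]
    - [[0,0,0],[0.5,0.9,0],-0.6]
    - [[0,0,0],[0,0.9,0],-0.6]
    - [[0,0,0],[0,0,0],-0.6]
    - [[0,0,0],[0,0,0],-0.6]

```text
time_s: 67.53
position: [421.5, 526.6, 176.6]
eef_rot: [0.027, 1.0, -0.0, 0.0]
wrist_force: [0.6, -0.1, 0.9]
gripper_width: 17.7
```

```bash
python3 - <<'E'
from h import *
inbox(); s=r.sense(); print(s['position'],s['wrist_force'],s['gripper_width'])
p,d,k=snap('side'); q=snap('top')[0]
a=cv2.resize(p[60:200,130:310],(540,420)); b=cv2.resize(q[190:300,50:210],(610,420))
save(np.hstack([a,b])[:, :],'f.png',s=0.69)
print('scene');W=cloud(snap('top')[1],imaging.get_calibration('top')); clusters(W,q,15,60,(500,800,-450,20),60)
E
```

```text
top 296 case xy 32 111 (array([51.9, 51.1]), 41.0) z [ 3.4 10.3 36.5] [137. 114.  55.]
top 244 case xy 37 40 (array([65.7, 36. ]), 89.2) z [ 2.6 11.6 16.7] [129. 135. 140.]
top 245 case xy 36 -37 (array([65.7, 35.1]), 85.8) z [ 3.1 11.4 16.7] [129. 135. 140.]
top 241 case xy 31 -114 (array([64.9, 35. ]), 88.5) z [ 3.2 12.2 16.9] [131. 137. 143.]
top 300 case xy -33 110 (array([53. , 50.8]), -87.3) z [ 2.5  9.9 35.3] [138. 115.  55.]
top 297 case xy -33 -117 (array([50.7, 50.3]), -62.2) z [ 3.   9.9 36.2] [143. 119.  57.]
top 43 case xy -55 0 (array([23.5, 16.9]), -49.6) z [12.2 33.9 37.1] [129. 136. 143.]
side 144 case xy 30 113 (array([76.3, 47.8]), 82.9) z [ 5.2 10.  34.9] [126. 107.  73.]
side 145 case xy -36 113 (array([76.2, 49.9]), 88.4) z [ 4.5 10.4 34.1] [126. 107.  72.]
side 97 case xy 35 49 (array([83. , 37.4]), 78.7) z [ 2.5 10.7 16.1] [121. 126. 133.]
side 103 case xy 35 -31 (array([80.9, 37.3]), 86.2) z [ 3.1 10.9 15.9] [124. 128. 134.]
side 108 case xy 30 -101 (array([79.4, 35.6]), 81.5) z [ 2.2 11.4 15.1] [124. 128. 134.]
side 186 case xy -35 -115 (array([76.3, 48.5]), 82.2) z [ 3.4 10.6 35.4] [131. 110.  72.]
[421.8020262  525.83604378 176.468319  ] [ 0.44747097 -0.1668463  -0.10897001] 17.404971611583296
scene
221 px [365. 147.] (array([ 779.7, -409.9]), array([79.4, 37.7]), -89.7) z [16.2 45.4 52.8] rgb [123.  99.  61.]
236 px [296. 149.] (array([ 766.6, -216.5]), array([41.3, 40.4]), 3.5) z [20.1 49.8 54.2] rgb [166.  50.  35.]
243 px [231. 151.] (array([762.3, -43.6]), array([41.9, 40.7]), -1.3) z [18.5 49.7 54.1] rgb [ 56.  91. 143.]
371 px [349. 170.] (array([ 711.6, -360.4]), array([65.1, 40.7]), 28.3) z [20.2 25.5 29.5] rgb [167. 130.  78.]
111 px [361. 229.] (array([ 551.5, -387.7]), array([29.7, 29. ]), 46.9) z [19.2 24.6 27.9] rgb [165. 133.  44.]
```

View pics/f.png

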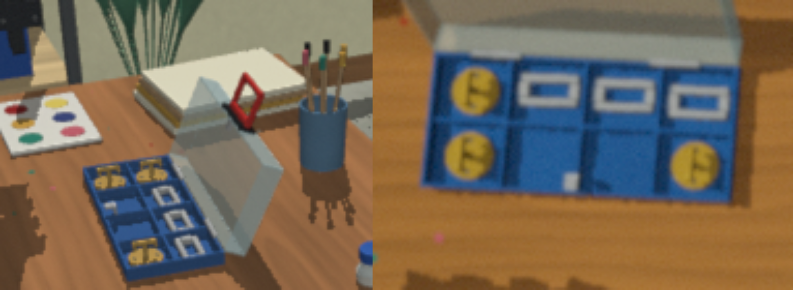

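All three hooks stand and all three links lie flat, one to a compartment. The lid is open and the arm is clear. Handing in.

```bash
python3 -c "
from workcell import r
print(r.sign_off())"
```

```text
the job is handed in; nothing more can be done
None
```

The job is handed in at about 68 s of the 210 s allowed; sign-off gives no verdict.

**What I did:** I lifted the paddle while the lid was still down and swung the lid well past upright. I then took both links off their hooks and put those two, the loose link and all three brass hooks in the case, one to a compartment. Only three links were present. Against the description, the hooked links lay almost along their cross-arms. They needed a twist of about 13° and 9°, not a quarter turn. One hook was knocked aside by about 5 cm during the run, so I measured it again before picking it up.

**Last checks:**
- **Parts in the case:** Both cameras show the three hooks on their plates and the three links flat on compartment floors.
- **Lid and arm:** The lid is open, and the arm was well away and touching nothing.
- **Jars, gold pot and sanding block:** They measure within about 1 mm of where they started.
- **Painting and look-alikes:** I did not measure the painting or the pink and turquoise hooks at the end. The arm never came close to the painting.

The two cameras disagreed by about 3 mm in position, so I used their average, and every grasp closed at the expected width. In the case, the side camera placed the links up to about 13 mm off the top camera along the tray, probably because the walls hide part of them from that side.

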